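Fit the keyed lap on the inclined spindle and latch it

TASK

Fit the grinding lap on the leaning spindle of the lapping machine: pull the black retaining knob straight out to its stop, put the lap on the spindle with its boss outwards and turn it until its keyway drops over the key and it sits fully home on the flange, then push the knob fully in again so that its pin holds the disc. Let go of everything, and leave the ring clamp, loupe, paste jar, steel block, hammer and bowl where they are.

Things in the scene. Friction and masses are not known exactly. Their poses are not given: they have to be found in the camera images.
- lap: Loose aluminium grinding lap, about 0.4 kg, flat on the table, boss up: round disc 120 mm across, 10 mm thick, central square boss 38 mm across flats, its top 50 mm above the underside. Origin: centre of the underside; z out of the boss; x, square to a flat, points to the keyway. Bore 20.4 mm wide (1.2 mm clear of the shaft all round); keyway 9 mm wide, to 15.5 mm from the axis; both go through.
- seat (a point): Centre of the spindle's flange face (56 mm across) on the fixed grey lapping machine, 135 mm above the table; the seated lap's origin lies here. Fixed frame: z along the spindle, outwards, leaning 30 degrees from vertical towards the machine's front (roughly to the robot); y level, towards the retaining knob; x uphill.
- key_end (a point): Point on the spindle axis 18 mm above the flange, level with the end of the key (6 mm wide, from the flange to here, 14 mm from the axis). An unaligned lap rests on it with its underside here. The key's direction is not given: anywhere within 0.75 rad (43 degrees) either side of the seat's x, to be found by feel. A brake holds the spindle (slips at 1.5 N m). Frame as the seat's.
- shaft_tip (a point): Tip of the spindle's shaft, on its axis 44 mm above the flange. The shaft is 18 mm in diameter, its last 8 mm a cone down to 9 mm, and plain above the key's end. Frame as the seat's.
- plunger (a joint): Travel of the retaining knob and its pin (m): 0 fully in, 0.014 out at its stop. Slides along the seat's y, outwards positive; takes about 5 N and stays where left. In, the 8 mm pin reaches to 52 mm from the spindle's axis, 14 to 22 mm above the flange, barring a lap from being fitted or holding a seated one; out, it clears the disc by 6 mm.
- knob (a point): Centre of the black retaining knob, a cylinder 22 mm in diameter, 22 mm long, along the seat's y; 110 mm from the spindle's axis when in, 124 mm out, 18 mm above the flange's plane. Frame parallel to the seat's; moves with the knob. Its grey bracket, 36 mm wide, tops out 32 mm above the flange's plane, outer face 87 mm from the axis (91 mm at the collar). Nothing stands under the knob.
- ring_clamp: Wooden ring clamp lying on the table, 125 x 26 x 26 mm; leave alone. Origin under its centre.
- loupe: Small black loupe, 28 mm across, 24 mm high with a 27 mm side lug; leave alone. Origin under the lens.
- paste_jar: Jar of polishing paste, 52 mm in diameter, 55 mm high; leave alone. Origin under its centre.
- bench_block: Steel bench block 70 x 70 x 22 mm; leave alone. Origin under its centre.
- hammer: Small hammer lying on the table, 200 mm long; leave alone.
- pickle_bowl: White bowl 80 mm in diameter, 35 mm high; leave alone. Origin under its centre.
Not all that is in view belongs to the job. Of the things shaped like the lap, the aluminium one is meant.

How it is judged:
By the outcome, as a careful person would: the job done as asked, in the order asked, and still so for the second after the job is handed in, with the robot touching nothing.
It also fails if it takes over 72 s, if anything falls off the work surface, if the arm or the gripper's body presses on something with over 40 N, if the wrist force passes 120 N, or if a joint passes its speed limit or range.

ROBOT

A 7-joint arm with a two-finger parallel gripper is mounted at the origin on the work surface. World frame = base frame: x ahead of the robot, y to its left, z up, the work surface at z = 0. Lengths are in mm, angles in degrees, forces in N, time in s.
With the tool pointing down it reaches from about 350 to 775 mm from the base axis. Payload 3.1 kg.
Tool frame: the origin (TCP) lies on the centre line of the jaws, within the pads' length; the fingertips stand 14 mm ahead of it and the grasp point (between the pads) lies 5 mm behind it; z points along the fingers, y is the direction in which the jaws open and shut (so a half turn about z gives the same grasp; the last joint's range is limited). The gripper opens to 85 mm and grips with 20 to 120 N. Pads are 22 mm wide; open, the fingers measure 114 mm over their backs; the gripper's body (76 mm by 85 mm) begins 54 mm behind the grasp point. The pads swing forward as they close: fully open they stand 13 mm farther back than shut.
Start: joints at [-78.535, 17.813, 0.802, 86.603, -0.252, 75.585, -1.558], TCP at [131.669, 534.023, 245.304] pointing down, gripper open.
Joint ranges: [-154.91, 154.91], [-16.99, 109.72], [-72.82, 74.43], [7.12, 147.25], [-82.49, 262.49], [11.32, 116.49], [-174.64, 174.64]. Speed limits (degrees/s): [159.86, 159.86, 180, 180, 180, 180, 180].

INTERFACE

Orientations are given as [roll, pitch, yaw] about the fixed x, y, z axes, in that order (R = Rz(yaw) Ry(pitch) Rx(roll)).
In Python, from plant import bot gives the robot as it stands.
- The arm moves only by the tool send_rows, never from a script. Its argument "deltas" is a list of rows, each an object with "dp": the shift along the tool's x, y, z in m, a list of three; "roll": the turn about the tool's z in rad; "claw": the opening, from -1 (shut) to 1 (fully open). In form: [{"dp": [dx, dy, dz], "roll": roll, "claw": claw}, ...]. A call has 1 to 5 rows; each row shifts and turns the pose as measured when the row begins, along the tool's axes as they then stand; what a row does not reach is not made up. A row lasts 1/10 s, in which the tool goes at most 50 mm and 8.59 degrees, less where a joint would pass 70% of its speed; a pose out of reach is approached as far as the arm can. A call with a gripper value outside its range is refused whole. The fingers move at their own pace and stop on an object; "grip_force" is the grip in N (left out, the last holds). Time passes only in rows, so rows that do not move let the fingers close. It gives the time, the measured TCP pose, the force and the opening at its end, in the units of the state.
- bot.get_state(): the state, without advancing time (a new reading comes with each control period).
- bot.read_camera(name): name is "scene" or "side" or "wrist"; returns the picture (400x640x3 uint8, red, green, blue); there is no depth.
- bot.camera_params(name): a dict with "camera_matrix" (3x3 intrinsics, pixels), "k1" (the pictures are not rectified: a ray, as slopes to the right and down, at radius r is drawn at 1 + k1 r^2 times it, then the intrinsics apply), "view" (4x4, takes a point from world to camera coordinates); the wrist camera has in their place "tool_from_camera" (4x4, takes a point from camera to tool coordinates, whose origin is the TCP and whose axes are the flange's). Camera axes: x right, y down, z forward; pixel columns grow to the right and rows downward; lengths in mm; the calibration is good to about 2 mm. A picture is of the moment at which its call begins: read the wrist's pose just before it. camera_params takes no time and is no camera call.
- bot.sign_off(): hands the job in, once; it reports no verdict.
Trained networks look in the newest picture that a camera, given by its name, has taken for a name from the list of things; names that differ only in an ending like _2 or _b are one class to them, and where a whole thing is asked for, a point or a joint stands for the part that bears it (a point fixed in the world has none). Each returns a list of dicts, best first, with "p" (0 to 1); they miss things now and then, are a little off and sometimes report something else, mostly with a low value. They report only what shows in the picture. A call takes as long as a camera call. They do not tell look-alikes from the thing itself.
- bot.search_frame(camera, target): "position" ([column, row] in pixels, amid what is visible of it).
- bot.cut_out(camera, target): "pixels" (400x640 bool, what is visible of it) and "position" ([column, row] in pixels, amid what is visible of it).
The state is a dict: "t": time; "joint_pos": joint angles; "qd": joint speeds; "effort": joint torques, N m; "eef_pos": TCP position; "orientation": TCP orientation; "ft_force": force on the tool from outside, world axes, zero at the start; "moment": the same for the moment, N m; "opening": finger opening in mm.
Only numpy, scipy, OpenCV 4.12 (cv2) and the standard library are available. Lean on these libraries where they do the work, as an engineer would, in place of code of your own. Each camera call takes 0.05 s, during which the arm holds its last target. There are 200 camera calls.

## Working session

There is one attempt and no reset: what is moved stays moved. The work goes in short steps, Python scripts to look and compute and a tool call to move; the robot and the scene stay as the last step left them, time stands still between calls to the robot, and variables do not carry over. Pictures are saved under pics/ and viewed, about 8 in all and at most 12, crops included, and the job is handed in when it is done.

Besides the shell and the picture viewer there is one more tool, called after "Call:" as name(argument=value, ...), one argument or row to a line, values as JSON. send_rows: Moves the arm, as the interface text tells. Its arguments: {"type":"object","properties":{"deltas":{"type":"array"},"grip_force":{"type":"number"}},"required":["deltas"]}

```bash
ls; mkdir -p pics; python3 - <<'E'
from plant import bot
import cv2,numpy as np
s=bot.get_state();print({k:np.round(v,3).tolist() for k,v in s.items()})
for c in ["scene","side"]:
    im=bot.read_camera(c);cv2.imwrite(f"pics/{c}0.png",im[:,:,::-1])
    p=bot.camera_params(c);print(c,{k:np.round(v,3).tolist() for k,v in p.items()})
    for n in ["lap","knob","seat","shaft_tip","ring_clamp","loupe","paste_jar","bench_block","hammer","pickle_bowl"]:
        try: r=bot.search_frame(c,n)
        except Exception as e: r=str(e)
        print(n,[(round(float(d['p']),2),np.round(d['position']).tolist()) for d in r] if not isinstance(r,str) else r)
print({k:np.round(v,3).tolist() for k,v in bot.camera_params("wrist").items()})
a=cv2.imread("pics/scene0.png");b=cv2.imread("pics/side0.png")
E
```

```text
pics
{'t': 0.0, 'joint_pos': [-78.535, 17.861, 0.802, 86.694, -0.252, 75.582, -1.558], 'qd': [0.04, 0.041, -0.068, 0.073, -0.019, -0.038, 0.036], 'effort': [0.001, -37.991, 0.146, -23.059, 0.012, 0.014, -0.0], 'eef_pos': [131.518, 533.324, 244.206], 'orientation': [-179.865, 0.006, 166.151], 'ft_force': [-0.568, 0.086, 0.017], 'moment': [0.025, 0.004, 0.02], 'opening': 85.583}
scene {'camera_matrix': [[493.691, 0.0, 314.865], [0.0, 493.691, 199.974], [0.0, 0.0, 1.0]], 'k1': 0.03, 'view': [[-0.708, 0.706, -0.015, 367.735], [0.495, 0.482, -0.723, -97.838], [-0.503, -0.519, -0.691, 1813.923], [0.0, 0.0, 0.0, 1.0]]}
lap [(0.96, [254.0, 149.0]), (0.76, [288.0, 197.0]), (0.69, [324.0, 157.0]), (0.59, [286.0, 167.0])]
knob []
seat [(0.79, [294.0, 253.0]), (0.3, [416.0, 319.0])]
shaft_tip [(0.8, [292.0, 258.0]), (0.61, [373.0, 261.0])]
ring_clamp [(0.64, [370.0, 262.0])]
loupe [(0.69, [335.0, 234.0]), (0.4, [294.0, 254.0])]
paste_jar [(0.58, [219.0, 220.0])]
bench_block [(0.94, [247.0, 255.0])]
hammer [(0.95, [212.0, 190.0])]
pickle_bowl [(0.72, [417.0, 320.0])]
side {'camera_matrix': [[382.
[... 171 characters left out ...]
779, 1052.338], [0.0, 0.0, 0.0, 1.0]]}
lap [(0.76, [338.0, 325.0]), (0.7, [277.0, 327.0]), (0.68, [340.0, 260.0]), (0.65, [383.0, 383.0])]
knob []
seat [(0.57, [344.0, 151.0]), (0.56, [421.0, 227.0])]
shaft_tip [(0.63, [344.0, 149.0])]
ring_clamp [(0.58, [274.0, 173.0])]
loupe [(0.5, [298.0, 200.0]), (0.45, [345.0, 148.0])]
paste_jar [(0.55, [421.0, 229.0])]
bench_block [(0.79, [392.0, 197.0])]
hammer [(0.84, [433.0, 292.0])]
pickle_bowl [(0.73, [264.0, 120.0])]
{'camera_matrix': [[302.815, 0.0, 318.042], [0.0, 302.815, 197.095], [0.0, 0.0, 1.0]], 'k1': 0.019, 'tool_from_camera': [[0.0, -0.966, -0.26, 65.449], [1.0, 0.0, 0.001, 0.578], [-0.001, -0.26, 0.966, -129.269], [0.0, 0.0, 0.0, 1.0]]}
```

```bash
python3 - <<'E'
import cv2,numpy as np
a=cv2.imread("pics/scene0.png")[110:350,180:450];b=cv2.imread("pics/side0.png")[80:400,220:480]
a=cv2.resize(a,None,fx=1.45,fy=1.45,interpolation=cv2.INTER_CUBIC)
b=cv2.resize(b,None,fx=1.5,fy=1.5,interpolation=cv2.INTER_CUBIC)
h=max(a.shape[0],b.shape[0]);o=np.zeros((h,a.shape[1]+b.shape[1],3),np.uint8);o[:a.shape[0],:a.shape[1]]=a;o[:b.shape[0],a.shape[1]:]=b
print(o.shape,a.shape);cv2.imwrite("pics/both0.png",o)
E
```

```text
(480, 782, 3) (348, 392, 3)
```

View pics/both0.png

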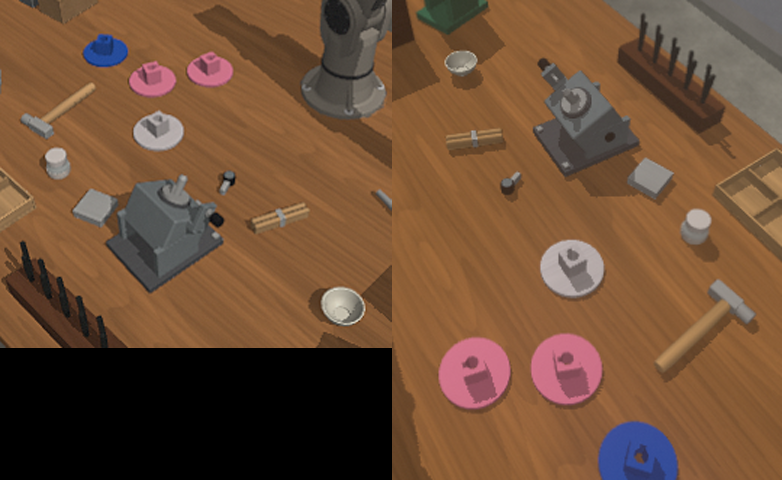

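```bash
cat > h.py <<'E'
from plant import bot
import cv2,numpy as np
from scipy.spatial.transform import Rotation as Ro
def st(): return bot.get_state()
def tool(s):
    T=np.eye(4);T[:3,:3]=Ro.from_euler('xyz',s['orientation'],degrees=True).as_matrix();T[:3,3]=s['eef_pos'];return T
def cam(c,s=None):
    p=bot.camera_params(c)
    W=np.linalg.inv(p['view']) if c!='wrist' else tool(s)@np.array(p['tool_from_camera'])
    return np.array(p['camera_matrix']),p['k1'],W   # W: world from camera
def ray(C,uv):
    K,k,W=C;d=(np.array(uv,float)-K[:2,2])/K[0,0];x=d.copy()
    for _ in range(20): x=d/(1+k*(x@x))
    v=W[:3,:3]@[*x,1];return W[:3,3],v/np.linalg.norm(v)
def proj(C,P):
    K,k,W=C;P=np.atleast_2d(P);q=(P-W[:3,3])@W[:3,:3];x=q[:,:2]/q[:,2:];return x*(1+k*(x**2).sum(1,keepdims=True))*K[0,0]+K[:2,2]
def onz(C,uv,z):
    o,v=ray(C,uv);return o+v*(z-o[2])/v[2]
def tri(*cu):
    A=0;b=0;rs=[ray(*x) for x in cu]
    for o,v in rs: M=np.eye(3)-np.outer(v,v);A=A+M;b=b+M@o
    p=np.linalg.solve(A,b);return p,[float(np.linalg.norm((np.eye(3)-np.outer(v,v))@(p-o))) for o,v in rs]
def seat_R(az):  # az: heading (deg) to which spindle leans
    a=np.radians(az);h=np.array([np.cos(a),np.sin(a),0]);z=h*.5+np.array([0,0,.75**.5]);x=-h*.75**.5+np.array([0,0,.5]);return np.stack([x,np.cross(z,x),z],1)
E
python3 - <<'E'
from h import *
a=cam('scene');b=cam('side')
for n,u,v in [('tip',(304,233),(340.7,144.7)),('knob',(329,261),(321,122.7))]:print(n,tri((a,u),(b,v)))
print('lap',onz(a,(289.3,200),10),onz(b,(340.5,258.5),10))
C=[cam('scene')]
for c,C in (('scene',a),('side',b)):
    for n in ['lap','paste_jar','bench_block','ring_clamp','loupe','pickle_bowl']:
        print(c,n,[np.round(onz(C,d['position'],10)[:2]).tolist()+[round(float(d['p']),2)] for d in bot.search_frame(c,n)[:4]])
print(st()['t'])
E
```

```text
tip (array([594.29127658,  26.18700389, 159.79209785]), [6.216898468963831, 6.2168984689637])
knob (array([609.35774093, 145.7861981 , 152.56975504]), [0.8421558740869226, 0.84215587408695])
lap [ 425.37762247 -219.27444069   10.        ] [ 428.75953288 -225.26972027   10.        ]
scene lap [[325.0, -527.0, 0.96], [418.0, -234.0, 0.76], [172.0, -301.0, 0.69], [313.0, -361.0, 0.59]]
scene paste_jar [[652.0, -318.0, 0.58]]
scene bench_block [[685.0, -132.0, 0.94]]
scene ring_clamp [[440.0, 159.0, 0.64]]
scene loupe [[430.0, 2.0, 0.69], [580.0, -33.0, 0.4]]
scene pickle_bowl [[503.0, 381.0, 0.72]]
side lap [[314.0, -377.0, 0.76], [185.0, -296.0, 0.7], [425.0, -230.0, 0.68], [322.0, -543.0, 0.65]]
side paste_jar [[682.0, -277.0, 0.55]]
side bench_block [[689.0, -137.0, 0.79]]
side ring_clamp [[431.0, 162.0, 0.58]]
side loupe [[438.0, 20.0, 0.5], [694.0, 124.0, 0.45]]
side pickle_bowl [[530.0, 419.0, 0.73]]
1.7
```

The aluminium (bare grey) lap is at scene (288,197) and side (340,260). The pink laps are at scene (286,167) and (324,157), and the blue one is at (254,149). In the crop only one disc is bare metal, so that's the one I'll take. The knob shows at scene (329,261). Next I'll move the wrist camera over the machine.

Call:
send_rows(
  deltas=[
    {"dp": [0,-0.01,-0.04],"roll": -0.122,"claw": 1},
    {"dp": [-0.01,-0.02,-0.03],"roll": -0.122,"claw": 1},
    {"dp": [-0.03,-0.038,-0.005],"roll": 0,"claw": 1},
    {"dp": [-0.03,-0.038,-0.005],"roll": 0,"claw": 1},
    {"dp": [-0.03,-0.038,-0.005],"roll": 0,"claw": 1},
  ],
)

```text
t: 2.2
eef_pos: [224.2, 392.0, 331.4]
orientation: [-180.0, -0.2, -178.2]
ft_force: [1.3, 0.7, -0.8]
opening: 85.3
```

Call:
send_rows(
  deltas=[
    {"dp": [-0.031,-0.038,0],"roll": 0,"claw": 1},
    {"dp": [-0.031,-0.038,0],"roll": 0,"claw": 1},
    {"dp": [-0.031,-0.038,0],"roll": 0,"claw": 1},
    {"dp": [-0.031,-0.038,0],"roll": 0,"claw": 1},
    {"dp": [-0.031,-0.038,0],"roll": 0,"claw": 1},
  ],
)

```text
t: 2.7
eef_pos: [388.2, 202.0, 333.6]
orientation: [179.6, 0.1, -178.1]
ft_force: [0.3, 0.2, -0.2]
opening: 85.4
```

Call:
send_rows(
  deltas=[
    {"dp": [-0.033,-0.036,0.003],"roll": 0.01,"claw": 1},
    {"dp": [-0.033,-0.036,0.003],"roll": 0.01,"claw": 1},
    {"dp": [-0.033,-0.036,0.003],"roll": 0.01,"claw": 1},
    {"dp": [-0.033,-0.025,0.003],"roll": 0,"claw": 1},
    {"dp": [0,0,0],"roll": 0,"claw": 1},
  ],
)

```text
t: 3.2
eef_pos: [528.4, 59.3, 322.1]
orientation: [179.7, 0.5, 179.5]
ft_force: [-0.3, -0.3, 0.1]
opening: 85.3
```

```bash
python3 - <<'E'
from h import *
s=st();im=bot.read_camera('wrist');cv2.imwrite('pics/w1.png',im[:,:,::-1]);np.save('w1.npy',tool(s))
print(s['eef_pos'],s['orientation'],s['t'])
for n in ['seat','shaft_tip','knob','plunger']: print(n,[(round(float(d['p']),2),np.round(d['position']).tolist()) for d in bot.search_frame('wrist',n)])
# predicted outline for guess
C=cam('wrist',s);S=np.array([612,28,135.]);R=seat_R(180)
for n,q in [('seat',(0,0,0)),('tip',(0,0,44)),('knob',(0,110,18))]: print(n,proj(C,S+R@np.array(q,float)))
E
```

```text
[528.39178884  59.33556581 322.13881622] [179.72056799   0.48459103 179.49490822] 3.2
seat [(0.8, [306.0, 252.0])]
shaft_tip [(0.71, [304.0, 252.0])]
knob [(0.67, [392.0, 255.0]), (0.53, [11.0, 224.0])]
plunger [(0.59, [394.0, 256.0])]
seat [[289.69401996 249.91550162]]
tip [[285.71547629 246.36373938]]
knob [[390.11677136 247.57553524]]
```

View pics/w1.png

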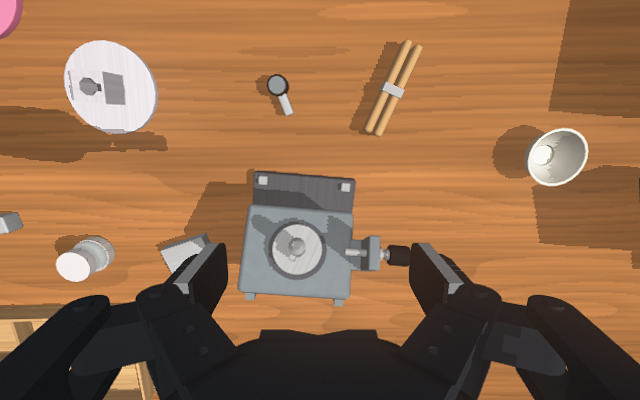

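The wrist view shows the machine's flange at about (297,249), the shaft tip at (297,247) and the knob at (398,256). The lap is at (110,87) with its keyway side to the left, and nothing is in the way. I'll enlarge the machine to get accurate pixel positions.

```bash
python3 - <<'E'
import cv2
a=cv2.imread("pics/w1.png")[165:310,230:420];a=cv2.resize(a,None,fx=4,fy=4,interpolation=cv2.INTER_CUBIC);cv2.imwrite("pics/w1c.png",a)
E
```

```text
(no output)
```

View pics/w1c.png

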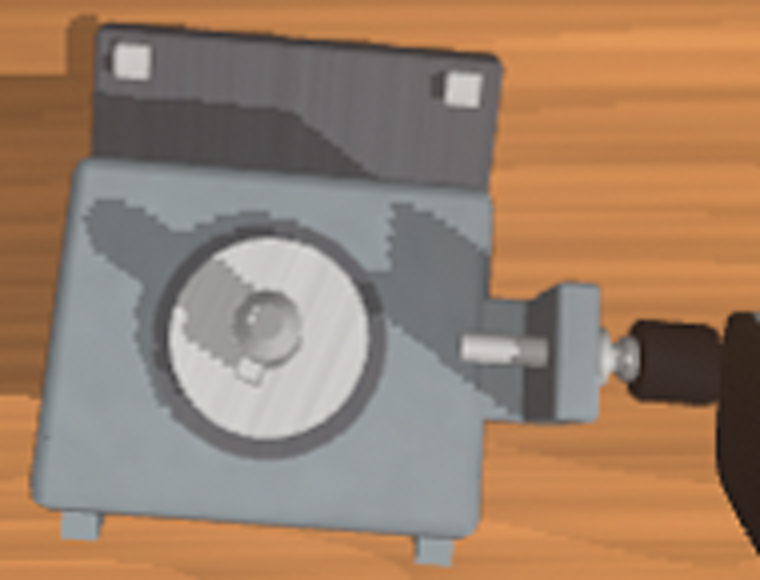

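```bash
python3 - <<'E'
from h import *
from scipy.optimize import least_squares
T=np.load('w1.npy')
p=bot.camera_params('wrist');C=(np.array(p['camera_matrix']),p['k1'],T@np.array(p['tool_from_camera']))
f=lambda u,v:np.array([u/4+230,v/4+165])-.4
obs=[((0,0,0),f(268,337)),((0,0,44),f(263,320)),((0,110,18),f(676,362)),((0,89,18),f(594,352))]
def res(q):
    S=np.array([q[0],q[1],135+q[2]]);R=seat_R(q[3])
    r=[proj(C,S+R@np.array(o,float))[0]-u for o,u in obs];return np.r_[np.ravel(r),q[2]/2]
q=least_squares(res,[610,28,0,176]).x;print(q,np.round(res(q),1))
S=np.array([q[0],q[1],135]);R=seat_R(q[3])
print('S',S,'R',R.round(3),'knob',S+R@[0,110,18],'tip',S+R@[0,0,44],'keyend',S+R@[0,0,18])
for a in range(-45,46,5):
    k=np.radians(a);print(a,((proj(C,S+R@[11.5*np.cos(k),11.5*np.sin(k),18])[0]+.4-[230,165])*4).round(),end=' ')
# lap underside: disc top centre and bore
print('lap',onz(C,(110.5,86),10))
a=bot.cut_out('scene','lap')
E
```

```text
[610.02302335  36.0917812    0.81767898 174.86935585] [ 0.1 -0.3  0.4  0.3 -0.9 -0.6  0.4  0.5  0.4]
S [610.02302335  36.0917812  135.        ] R [[ 0.863  0.089 -0.498]
 [-0.077  0.996  0.045]
 [ 0.5    0.     0.866]] knob [610.89605382 146.45589592 150.58845727] tip [588.11116902  38.05917537 173.10511777] keyend [601.05908295  36.89662427 150.58845727]
-45 [234. 357.] -40 [237. 360.] -35 [239. 363.] -30 [242. 365.] -25 [246. 367.] -20 [249. 369.] -15 [252. 370.] -10 [256. 371.] -5 [260. 372.] 0 [263. 372.] 5 [267. 372.] 10 [271. 372.] 15 [275. 372.] 20 [278. 371.] 25 [282. 370.] 30 [285. 368.] 35 [289. 366.] 40 [292. 364.] 45 [295. 362.] lap [ 426.02849118 -218.22599644   10.        ]
```

```bash
python3 - <<'E'
from h import *
print(st()['joint_pos'])
E
```

```text
[-32.54314371  14.17738862  30.5813249   82.45646119  -7.85194976
  84.83537836  88.19208244]
```

Call:
send_rows(
  deltas=[
    {"dp": [-0.03,0.028,0.01],"roll": -0.149,"claw": 1},
    {"dp": [-0.02,0.03,0.01],"roll": -0.149,"claw": 1},
    {"dp": [0,0.02,0.01],"roll": -0.149,"claw": 1},
    {"dp": [0,0,0.01],"roll": -0.149,"claw": 1},
    {"dp": [0,0,0.01],"roll": -0.149,"claw": 1},
  ],
)

```text
t: 4.0
eef_pos: [562.1, 159.0, 277.7]
orientation: [179.7, 1.3, -136.5]
ft_force: [0.2, -0.5, -0.1]
opening: 85.1
```

Call:
send_rows(
  deltas=[
    {"dp": [0,0,0.01],"roll": -0.149,"claw": 1},
    {"dp": [0,0,0.01],"roll": -0.149,"claw": 1},
    {"dp": [0,0,0.01],"roll": -0.149,"claw": 1},
    {"dp": [0,0,0.01],"roll": -0.149,"claw": 1},
    {"dp": [0,0,0.01],"roll": -0.149,"claw": 1},
  ],
)

```text
t: 4.5
eef_pos: [557.4, 171.1, 228.3]
orientation: [-179.3, 1.5, -93.6]
ft_force: [1.0, -0.4, 0.1]
opening: 85.4
```

Call:
send_rows(
  deltas=[
    {"dp": [0.011,-0.028,0.005],"roll": 0.026,"claw": 1},
    {"dp": [0.01,-0.027,0.005],"roll": 0,"claw": 1},
    {"dp": [0,0,0],"roll": 0,"claw": 1},
  ],
)

```text
t: 4.8
eef_pos: [606.9, 153.0, 217.3]
orientation: [-179.6, 1.7, -94.3]
ft_force: [-0.6, -0.7, -0.6]
opening: 85.5
```

```bash
python3 - <<'E'
from h import *
s=st();im=bot.read_camera('wrist');cv2.imwrite('pics/w2.png',im[:,:,::-1]);np.save('w2.npy',tool(s))
print(s['eef_pos'],s['orientation'],s['joint_pos'],s['t'])
T=np.linalg.inv(tool(s));R=seat_R(174.9);S=np.array([610,36.1,135])
print('knob in tool',(T@[*(S+R@[0,110,18]),1]).round(1))
C=cam('wrist',s)
for n in ['seat','knob']: print(n,[(round(float(d['p']),2),np.round(d['position']).tolist()) for d in bot.search_frame('wrist',n)])
for n,q in [('seat',(0,0,0)),('tip',(0,0,44)),('knob',(0,110,18))]: print(n,proj(C,S+R@np.array(q,float)))
E
```

```text
[606.88582274 152.97132709 217.34608256] [-179.60422372    1.66300122  -94.2755868 ] [-23.66267389  27.24286963  13.36034922  77.66787637  -7.82838991
  75.01195509 165.91517707] 4.8
knob in tool [ 8.1 -3.9 66.6  1. ]
seat [(0.88, [283.0, 77.0])]
knob [(0.8, [314.0, 197.0])]
seat [[300.36455222  24.68605116]]
tip [[340.13034308   5.60099131]]
knob [[312.78539605 203.12333656]]
```

View pics/w2.png

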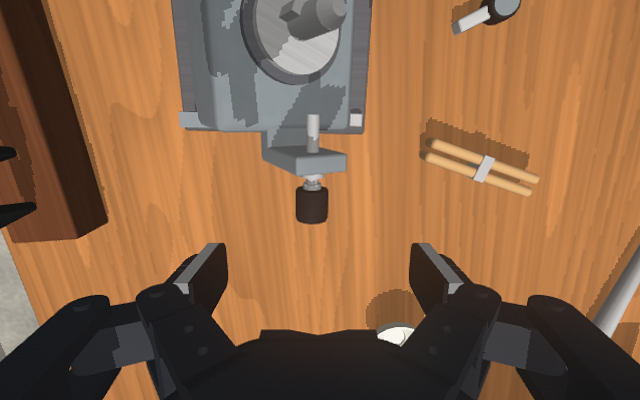

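The knob is at (312,204), 1 px from where the model puts it. I'll descend and grip.

Call:
send_rows(
  deltas=[
    {"dp": [0.008,-0.004,0.02],"roll": 0,"claw": 1},
    {"dp": [0,0,0.025],"roll": 0,"claw": 1},
    {"dp": [0,0,0.022],"roll": 0,"claw": 1},
    {"dp": [0,0,0.003],"roll": 0,"claw": 0.2},
    {"dp": [0,0,0],"roll": 0,"claw": -0.2},
  ],
  grip_force=30,
)

```text
t: 5.45
eef_pos: [605.8, 158.8, 152.6]
orientation: [-179.3, 2.3, -93.4]
ft_force: [0.6, -0.4, -0.3]
opening: 58.9
```

```bash
cat > k.py <<'E'
from h import *
import sys
s=st();T=np.linalg.inv(tool(s));R=seat_R(174.9);S=np.array([610,36.1,135])
for n,q in [('knob_in',(0,110,18)),('knob_out',(0,124,18)),('seat',(0,0,0)),('tip',(0,0,44))]: print(n,'in tool',(T@[*(S+R@np.array(q,float)),1])[:3].round(1))
print(s['t'],np.round(s['eef_pos'],1),np.round(s['orientation'],1),'F',np.round(s['ft_force'],1),'M',np.round(s['moment'],2),s['opening'],np.round(s['joint_pos'],1),'Fseat',np.round(R.T@s['ft_force'],1))
z=tool(s)[:3,2];print('tilt',np.degrees(np.arccos(-z[2])),'az',np.degrees(np.arctan2(-z[1],-z[0])))
E
python3 k.py
```

```text
knob_in in tool [12.1 -5.7  1.6]
knob_out in tool [-1.9 -6.1  2.2]
seat in tool [122.8 -11.2  12.8]
tip in tool [120.7  10.3 -25.5]
5.45 [605.8 158.8 152.6] [-179.3    2.3  -93.4] F [ 0.6 -0.4 -0.3] M [-0.01  0.09 -0.05] 58.92743493142521 [-23.5  29.5  12.4  83.5  -8.8  66.5 167.4] Fseat [ 0.4 -0.3 -0.6]
tilt 2.3939498658056797 az -109.46667625332306
```

Call:
send_rows(
  deltas=[
    {"dp": [0.012,-0.006,0.005],"roll": 0.02,"claw": 0.2},
    {"dp": [0.002,0,0.001],"roll": 0,"claw": 0.2},
  ],
)

```text
t: 5.65
eef_pos: [612.0, 145.5, 148.6]
orientation: [-179.2, 2.4, -94.4]
ft_force: [-0.4, -1.8, 0.0]
opening: 51.9
```

```bash
python3 k.py
```

```text
knob_in in tool [-1.   1.3 -2. ]
knob_out in tool [-15.    1.1  -1.4]
seat in tool [109.7  -6.3   9.1]
tip in tool [107.8  15.1 -29.3]
5.65 [612.  145.5 148.6] [-179.2    2.4  -94.4] F [-0.4 -1.8  0. ] M [-0.07 -0.01  0.01] 51.85230181703686 [-22.3  29.9  12.7  83.5  -9.2  66.  167.9] Fseat [-0.2 -1.9  0.2]
tilt 2.549955988936298 az -113.7066928742788
```

Call:
send_rows(
  deltas=[
    {"dp": [-0.001,0.001,0.002],"roll": 0,"claw": -0.6},
    {"dp": [0,0,0],"roll": 0,"claw": -1},
    {"dp": [0,0,0],"roll": 0,"claw": -1},
    {"dp": [0,0,0],"roll": 0,"claw": -1},
  ],
  grip_force=40,
)

```text
t: 6.05
eef_pos: [611.4, 145.7, 148.3]
orientation: [-179.1, 2.5, -94.6]
ft_force: [-0.6, 0.4, -1.1]
opening: 20.4
```

```bash
python3 k.py
```

```text
knob_in in tool [-0.8  0.6 -2.2]
knob_out in tool [-14.8   0.5  -1.6]
seat in tool [109.8  -7.3   8.7]
tip in tool [108.   14.1 -29.7]
6.05 [611.4 145.7 148.3] [-179.1    2.5  -94.6] F [-0.6  0.4 -1.1] M [-0.09 -0.01 -0.1 ] 20.41047307601678 [-22.3  29.8  12.7  83.7  -9.2  65.8 167.7] Fseat [-1.1  0.4 -0.6]
tilt 2.6221922217622864 az -114.36428147007693
```

Call:
send_rows(
  deltas=[
    {"dp": [-0.005,0,0.0002],"roll": 0,"claw": -1},
    {"dp": [-0.005,0,0.0002],"roll": 0,"claw": -1},
    {"dp": [-0.004,0,0.0002],"roll": 0,"claw": -1},
    {"dp": [-0.003,0,0],"roll": 0,"claw": -1},
  ],
)

```text
t: 6.45
eef_pos: [611.9, 150.6, 148.3]
orientation: [-179.3, 1.4, -95.0]
ft_force: [-2.4, -5.2, 1.2]
opening: 20.7
```

```bash
python3 k.py
```

```text
knob_in in tool [ 4.2  0.7 -2.4]
knob_out in tool [-9.8  0.7 -2.1]
seat in tool [114.6  -8.   10.5]
tip in tool [113.6  13.6 -27.8]
6.45 [611.9 150.6 148.3] [-179.3    1.4  -95. ] F [-2.4 -5.2  1.2] M [-0.78  0.39  0.13] 20.65845792770914 [-23.4  30.3  13.1  82.9  -8.4  66.6 166.1] Fseat [-1.1 -5.4  2. ]
tilt 1.5928381357750105 az -121.21394985962783
```

Call:
send_rows(
  deltas=[
    {"dp": [-0.008,0,0],"roll": 0,"claw": -1},
    {"dp": [-0.008,0,0],"roll": 0,"claw": -1},
    {"dp": [-0.008,0,0],"roll": 0,"claw": -1},
    {"dp": [-0.008,0,0],"roll": 0,"claw": -1},
  ],
)

```text
t: 6.85
eef_pos: [612.8, 160.2, 148.2]
orientation: [-179.7, -0.5, -95.7]
ft_force: [-4.9, -11.7, 3.7]
opening: 20.5
```

```bash
python3 k.py
```

```text
knob_in in tool [13.9  0.6 -2.3]
knob_out in tool [-0.1  0.8 -2.4]
seat in tool [123.6  -9.5  14.3]
tip in tool [124.2  12.3 -23.9]
6.85 [612.8 160.2 148.2] [-179.7   -0.5  -95.7] F [ -4.9 -11.7   3.7] M [-2.24  0.94  0.17] 20.472949815728583 [-25.4  31.4  13.7  81.2  -7.   68.2 163.2] Fseat [ -1.5 -12.1   5.1]
tilt 0.5912850183424134 az 113.75214532070667
```

Call:
send_rows(
  deltas=[
    {"dp": [-0.01,0,0],"roll": 0,"claw": -1},
    {"dp": [-0.01,0,0],"roll": 0,"claw": -1},
  ],
)

```text
t: 7.05
eef_pos: [612.9, 160.6, 148.0]
orientation: [179.9, -2.2, -96.5]
ft_force: [-5.3, -12.9, 6.5]
opening: 20.9
```

Call:
send_rows(
  deltas=[
    {"dp": [0.001,0,0],"roll": 0,"claw": 0},
    {"dp": [0.0,0,0],"roll": 0,"claw": 0.5},
    {"dp": [-0.003,0,0],"roll": 0,"claw": 0.5},
    {"dp": [0,0,-0.03],"roll": 0,"claw": 1},
    {"dp": [0,0,-0.045],"roll": 0,"claw": 1},
  ],
)

```text
t: 7.55
eef_pos: [610.5, 167.4, 217.0]
orientation: [179.3, -2.3, -96.3]
ft_force: [1.6, 0.6, 0.3]
opening: 85.5
```

```bash
python3 k.py; python3 - <<'E'
from h import *
s=st();im=bot.read_camera('wrist');cv2.imwrite('pics/w3.png',im[:,:,::-1]);np.save('w3.npy',tool(s))
d=bot.search_frame('wrist','knob');print(d)
C=cam('wrist',s);R=seat_R(174.9);S=np.array([610,36.1,135])
for y in (110,124):print(y,proj(C,S+R@[0,y,18.]))
E
```

```text
knob_in in tool [18.1 -3.4 67.1]
knob_out in tool [ 4.1 -3.1 66.6]
seat in tool [127.1 -15.1  87. ]
tip in tool [129.1   7.4  49.2]
7.55 [610.5 167.4 217. ] [179.3  -2.3 -96.3] F [1.6 0.6 0.3] M [ 0.08 -0.04  0.02] 85.4913238251212 [-27.   30.1  14.7  73.6  -5.5  78.7 160.7] Fseat [ 1.4  0.8 -0.5]
tilt 2.4278460403865636 az 66.24877712804287
[{'position': [311.1, 202.6], 'p': 0.96}]
110 [[313.46233631 188.6084653 ]]
124 [[313.98419152 208.89011974]]
```

```bash
cat > plan.py <<'E'
from h import *
import sys
# usage: plan.py x y z yaw|- nrows
a=sys.argv;s=st();T=tool(s);P=T[:3,3].copy();Rt=T[:3,:3].copy();n=int(a[5])
tgt=np.array([float(v) for v in a[1:4]]);yaw0=s['orientation'][2]
dy=0 if a[4]=='-' else (float(a[4])-yaw0+180)%360-180
roll=-np.radians(dy)/n
for i in range(n):
    d=Rt.T@((tgt-P)/n)/1000;print([round(float(v),3) for v in d],round(roll,3))
    Rt=Rt@Ro.from_rotvec([0,0,roll]).as_matrix()
E
python3 plan.py 428 -220 255 178 10
```

```text
[0.041, 0.014, -0.002] 0.15
[0.043, 0.008, -0.002] 0.15
[0.043, 0.002, -0.002] 0.15
[0.043, -0.005, -0.002] 0.15
[0.042, -0.011, -0.002] 0.15
[0.04, -0.017, -0.002] 0.15
[0.037, -0.023, -0.002] 0.15
[0.033, -0.028, -0.002] 0.15
[0.028, -0.033, -0.002] 0.15
[0.023, -0.037, -0.002] 0.15
```

Call:
send_rows(
  deltas=[
    {"dp": [0.041,0.014,-0.008],"roll": 0.149,"claw": 1},
    {"dp": [0.043,0.008,-0.005],"roll": 0.149,"claw": 1},
    {"dp": [0.043,0.002,-0.002],"roll": 0.149,"claw": 1},
    {"dp": [0.043,-0.005,-0.002],"roll": 0.149,"claw": 1},
    {"dp": [0.042,-0.011,-0.002],"roll": 0.149,"claw": 1},
  ],
)

```text
t: 8.15
eef_pos: [524.8, -14.0, 250.0]
orientation: [-178.6, -0.2, -138.8]
ft_force: [0.1, -0.6, 0.3]
opening: 85.7
```

```bash
python3 k.py|tail -2; python3 plan.py 428 -220 255 178 5
```

```text
8.15 [524.8 -14.  250. ] [-178.6   -0.2 -138.8] F [ 0.1 -0.6  0.3] M [0.01 0.   0.  ] 85.70432485177892 [-22.2  14.8  26.5  91.5  -5.7  74.4 136.2] Fseat [ 0.3 -0.6  0.2]
tilt 1.3669870476434296 az 123.98361825883751
[0.042, -0.018, -0.0] 0.151
[0.038, -0.024, -0.0] 0.151
[0.034, -0.03, -0.0] 0.151
[0.03, -0.035, -0.0] 0.151
[0.024, -0.039, -0.0] 0.151
```

Call:
send_rows(
  deltas=[
    {"dp": [0.042,-0.018,0],"roll": 0.149,"claw": 1},
    {"dp": [0.038,-0.024,0],"roll": 0.149,"claw": 1},
    {"dp": [0.034,-0.03,0],"roll": 0.149,"claw": 1},
    {"dp": [0.03,-0.035,0],"roll": 0.149,"claw": 1},
    {"dp": [0.02,-0.035,0],"roll": 0.149,"claw": 1},
  ],
)

```text
t: 8.65
eef_pos: [431.7, -218.4, 254.3]
orientation: [-179.1, 1.6, 178.1]
ft_force: [-0.2, -1.3, 0.0]
opening: 85.0
```

Call:
send_rows(
  deltas=[
    {"dp": [0,0,0],"roll": 0,"claw": 1},
  ],
)

```text
t: 8.75
eef_pos: [429.0, -224.9, 255.3]
orientation: [-178.9, 1.7, 177.4]
ft_force: [-0.3, -0.4, 0.4]
opening: 85.0
```

```bash
python3 k.py|tail -2; python3 - <<'E'
from h import *
s=st();im=bot.read_camera('wrist');cv2.imwrite('pics/w4.png',im[:,:,::-1]);np.save('w4.npy',tool(s))
d=bot.search_frame('wrist','lap');print(d)
u,v=map(int,d[0]['position']);v0=max(0,v-85);u0=u-110
cv2.imwrite('pics/w4c.png',cv2.resize(im[v0:v0+170,u0:u0+220,::-1],None,fx=3.5,fy=3.5,interpolation=cv2.INTER_CUBIC));print(u0,v0)
E
```

```text
8.75 [ 429.  -224.9  255.3] [-178.9    1.7  177.4] F [-0.3 -0.4  0.4] M [ 0.04  0.04 -0.01] 84.99284595711799 [-10.    9.4  40.8  98.3  -6.2  72.6 119.5] Fseat [ 0.  -0.4  0.5]
tilt 2.04074077194608 az 144.49136827657284
[{'position': [40.8, 80.6], 'p': 0.89}, {'position': [330.0, 161.9], 'p': 0.72}, {'position': [189.5, 59.5], 'p': 0.61}]Traceback (most recent call last):
  File "<stdin>", line 5, in <module>
cv2.error: OpenCV(4.12.0) /io/opencv/modules/imgproc/src/resize.cpp:4208: error: (-215:Assertion failed) !ssize.empty() in function 'resize'
```

```bash
python3 - <<'E'
import cv2
im=cv2.imread('pics/w4.png');cv2.imwrite('pics/w4c.png',cv2.resize(im[75:245,230:430],None,fx=3.5,fy=3.5,interpolation=cv2.INTER_CUBIC))
E
```

```text
(no output)
```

View pics/w4c.png

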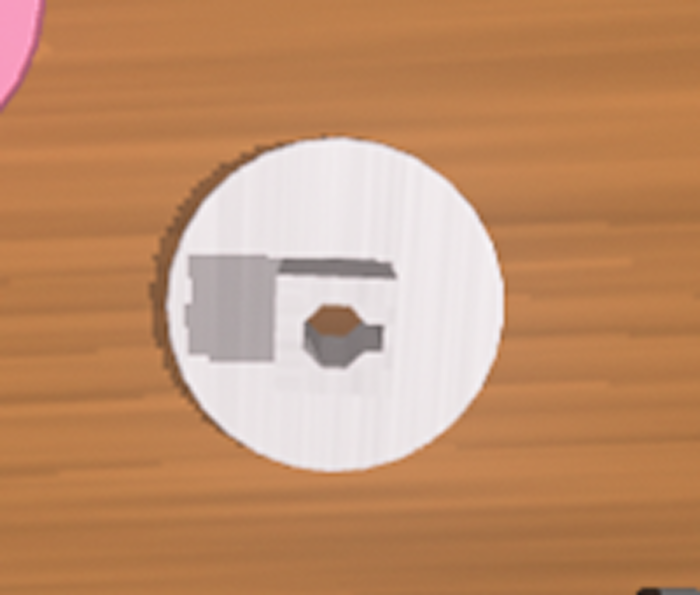

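This is the bare aluminium lap: disc centre at about (325.7,162) and boss top at about (325.7,171). The keyway points right in the image, along tool +y, and the boss edges are within about 1.5° of the image axes.

```bash
python3 - <<'E'
from h import *
T=np.load('w4.npy');p=bot.camera_params('wrist');C=(np.array(p['camera_matrix']),p['k1'],T@np.array(p['tool_from_camera']))
f=lambda u,v:np.array([u/3.5+230,v/3.5+75])-.4
print('disc',onz(C,f(335,305),10),'boss',onz(C,f(336,335),50), 'L/R',onz(C,f(168,303),10),onz(C,f(504,303),10))
a=onz(C,f(275,275),50);b=onz(C,f(397,278),50);print('edge heading',np.degrees(np.arctan2((b-a)[1],(b-a)[0])),b-a)
E
python3 plan.py 426 -220 180 86.5 11
```

```text
disc [ 426.66021834 -219.77262107   10.        ] boss [ 429.16392202 -219.72082772   50.        ] L/R [ 423.45054932 -278.99226223   10.        ] [ 428.49847456 -160.17271645   10.        ]
edge heading 86.12945701902314 [ 2.58481588 38.20489514  0.        ]
[0.001, -0.0, 0.007] 0.145
[0.001, -0.0, 0.007] 0.145
[0.001, -0.0, 0.007] 0.145
[0.001, -0.0, 0.007] 0.145
[0.001, -0.0, 0.007] 0.145
[0.001, -0.001, 0.007] 0.145
[0.0, -0.001, 0.007] 0.145
[0.0, -0.001, 0.007] 0.145
[0.0, -0.001, 0.007] 0.145
[0.0, -0.001, 0.007] 0.145
[0.0, -0.001, 0.007] 0.145
```

Call:
send_rows(
  deltas=[
    {"dp": [0.001,0,0.008],"roll": 0.147,"claw": 1},
    {"dp": [0.001,0,0.008],"roll": 0.147,"claw": 1},
    {"dp": [0.001,0,0.008],"roll": 0.147,"claw": 1},
    {"dp": [0.001,0,0.008],"roll": 0.147,"claw": 1},
    {"dp": [0.001,0,0.008],"roll": 0.147,"claw": 1},
  ],
)

```text
t: 9.35
eef_pos: [438.2, -205.5, 213.8]
orientation: [178.9, 2.0, 135.9]
ft_force: [0.3, -0.1, 0.1]
opening: 85.6
```

Call:
send_rows(
  deltas=[
    {"dp": [0.001,-0.001,0.008],"roll": 0.147,"claw": 1},
    {"dp": [0,-0.001,0.008],"roll": 0.147,"claw": 1},
    {"dp": [0,-0.001,0.008],"roll": 0.147,"claw": 1},
    {"dp": [0,-0.001,0.008],"roll": 0.147,"claw": 1},
    {"dp": [0,-0.001,0.008],"roll": 0.147,"claw": 1},
  ],
)

```text
t: 9.85
eef_pos: [443.8, -192.2, 170.7]
orientation: [177.6, 0.4, 93.9]
ft_force: [0.2, -0.1, -0.8]
opening: 85.5
```

```bash
python3 k.py|tail -2; python3 plan.py 427.5 -219.7 110 86.5 3;python3 - <<'E'
from h import *
print('lap in tool',np.linalg.inv(tool(st()))@[427.5,-219.7,38,1])
E
```

```text
9.85 [ 443.8 -192.2  170.7] [177.6   0.4  93.9] F [ 0.2 -0.1 -0.8] M [ 0.06 -0.04 -0.  ] 85.46127095130416 [-20.4  15.8  51.2 106.8 -15.1  61.8  40.4] Fseat [-0.2 -0.  -0.8]
tilt 2.440528327449763 az 174.47373432255773
[-0.009, -0.007, 0.02] 0.043
[-0.009, -0.007, 0.02] 0.043
[-0.009, -0.006, 0.02] 0.043
lap in tool [-25.38368273 -23.72650343 131.96370595   1.        ]
```

Call:
send_rows(
  deltas=[
    {"dp": [-0.012,-0.01,0.02],"roll": 0.043,"claw": 1},
    {"dp": [-0.012,-0.01,0.02],"roll": 0.043,"claw": 1},
    {"dp": [-0.002,-0.004,0.02],"roll": 0.043,"claw": 1},
    {"dp": [0,0,0],"roll": 0,"claw": 1},
  ],
)

```text
t: 10.25
eef_pos: [430.7, -207.7, 105.7]
orientation: [177.5, -0.2, 87.6]
ft_force: [-0.7, 0.4, -0.2]
opening: 85.2
```

```bash
python3 k.py|tail -2; python3 plan.py 427.5 -219.7 33 86.5 3
```

```text
10.25 [ 430.7 -207.7  105.7] [177.5  -0.2  87.6] F [-0.7  0.4 -0.2] M [0.06 0.1  0.06] 85.22586789186734 [-15.7  20.9  50.1 112.2 -21.6  53.9  42.6] Fseat [-0.7  0.3  0.2]
tilt 2.5332010019196076 az -177.75622762946298
[-0.004, -0.002, 0.024] 0.006
[-0.004, -0.002, 0.024] 0.006
[-0.004, -0.002, 0.024] 0.006
```

Call:
send_rows(
  deltas=[
    {"dp": [-0.012,-0.004,0.015],"roll": 0.015,"claw": 1},
    {"dp": [-0.006,-0.001,0.015],"roll": 0,"claw": 1},
    {"dp": [-0.002,-0.001,0.01],"roll": 0,"claw": 1},
  ],
)

```text
t: 10.55
eef_pos: [433.0, -222.1, 66.3]
orientation: [177.1, -0.3, 87.8]
ft_force: [-0.7, 0.5, -0.7]
opening: 85.3
```

```bash
python3 k.py|tail -2; python3 plan.py 427.5 -219.7 33 86.5 2
```

```text
10.55 [ 433.  -222.1   66.3] [177.1  -0.3  87.8] F [-0.7  0.5 -0.7] M [ 0.05  0.04 -0.01] 85.33986003587351 [-10.7  25.2  47.  113.4 -26.6  49.5  48.4] Fseat [-1.   0.5 -0.3]
tilt 2.9523785309283452 az -175.75299273677675
[0.001, -0.004, 0.017] 0.011
[0.001, -0.004, 0.017] 0.011
```

Call:
send_rows(
  deltas=[
    {"dp": [0,-0.006,0.015],"roll": 0.02,"claw": 0.6},
    {"dp": [0,-0.003,0.013],"roll": 0.01,"claw": 0.3},
    {"dp": [0,-0.001,0.004],"roll": 0,"claw": 0.3},
  ],
)

```text
t: 10.85
eef_pos: [428.8, -218.2, 33.2]
orientation: [176.9, -0.5, 86.6]
ft_force: [-0.8, -0.2, 0.0]
opening: 55.4
```

```bash
python3 k.py|tail -2; python3 plan.py 427.5 -219.7 33 86.5 1
```

```text
10.85 [ 428.8 -218.2   33.2] [176.9  -0.5  86.6] F [-0.8 -0.2  0. ] M [ 0.01  0.09 -0.01] 55.41630779054294 [ -8.9  27.7  44.7 115.9 -30.4  45.2  50.4] Fseat [-0.6 -0.2  0.4]
tilt 3.173776108101693 az -174.39525294191358
[-0.002, -0.001, 0.0] 0.001
```

Call:
send_rows(
  deltas=[
    {"dp": [-0.001,-0.001,0],"roll": 0,"claw": -0.5},
    {"dp": [0,0,0],"roll": 0,"claw": -1},
    {"dp": [0,0,0],"roll": 0,"claw": -1},
    {"dp": [0,0,0],"roll": 0,"claw": -1},
  ],
  grip_force=60,
)

```text
t: 11.25
eef_pos: [428.7, -217.9, 34.2]
orientation: [176.9, -0.6, 86.8]
ft_force: [1.1, 0.6, -4.1]
opening: 37.2
```

```bash
python3 k.py|tail -2
```

```text
11.25 [ 428.7 -217.9   34.2] [176.9  -0.6  86.8] F [ 1.1  0.6 -4.1] M [-0.02  0.11  0.07] 37.24981125787532 [ -8.9  27.6  44.7 115.9 -30.3  45.4  50.6] Fseat [-1.2  0.7 -4.1]
tilt 3.1938631671821343 az -172.62344505694458
```

Call:
send_rows(
  deltas=[
    {"dp": [0,0,-0.02],"roll": 0,"claw": -1},
    {"dp": [0,0,-0.045],"roll": 0,"claw": -1},
    {"dp": [0,0,-0.048],"roll": 0,"claw": -1},
    {"dp": [0,-0.005,-0.048],"roll": 0.1,"claw": -1},
    {"dp": [0.01,-0.01,-0.048],"roll": 0.14,"claw": -1},
  ],
)

```text
t: 11.75
eef_pos: [400.1, -205.2, 235.1]
orientation: [178.3, -1.3, 73.4]
ft_force: [0.2, 2.1, -3.8]
opening: 37.4
```

```bash
python3 k.py|tail -2
```

```text
11.75 [ 400.1 -205.2  235.1] [178.3  -1.3  73.4] F [ 0.2  2.1 -3.8] M [ 0.05 -0.11 -0.02] 37.35658765735504 [-27.3   7.5  59.7 104.9  -8.7  70.2  18.3] Fseat [-1.9  2.1 -3.3]
tilt 2.13614706358344 az -159.02459380580353
```

```bash
python3 plan.py 520 -50 600 -22 12
```

```text
[0.016, 0.007, -0.03] 0.139
[0.017, 0.004, -0.03] 0.139
[0.017, 0.002, -0.03] 0.139
[0.017, -0.0, -0.03] 0.139
[0.017, -0.003, -0.03] 0.139
[0.017, -0.005, -0.03] 0.139
[0.016, -0.007, -0.03] 0.139
[0.015, -0.009, -0.03] 0.139
[0.013, -0.011, -0.03] 0.139
[0.011, -0.013, -0.03] 0.139
[0.01, -0.014, -0.03] 0.139
[0.007, -0.016, -0.03] 0.139
```

Call:
send_rows(
  deltas=[
    {"dp": [0.016,0.007,-0.03],"roll": 0.139,"claw": -1},
    {"dp": [0.017,0.004,-0.03],"roll": 0.139,"claw": -1},
    {"dp": [0.017,0.002,-0.03],"roll": 0.139,"claw": -1},
    {"dp": [0.017,0,-0.03],"roll": 0.139,"claw": -1},
    {"dp": [0.017,-0.003,-0.03],"roll": 0.139,"claw": -1},
  ],
)

```text
t: 12.25
eef_pos: [445.4, -141.3, 393.7]
orientation: [-180.0, -2.4, 31.5]
ft_force: [0.8, -0.4, -5.2]
opening: 37.3
```

```bash
python3 k.py|tail -2;python3 plan.py 520 -50 600 -22 7
```

```text
12.25 [ 445.4 -141.3  393.7] [-180.    -2.4   31.5] F [ 0.8 -0.4 -5.2] M [-0.15 -0.   -0.05] 37.25461203094486 [-37.8   6.6  62.2  83.6  -7.9  92.  -34.8] Fseat [-1.9 -0.3 -5. ]
tilt 2.4340230309334987 az -147.86241931347317
[0.017, -0.006, -0.029] 0.133
[0.016, -0.008, -0.029] 0.133
[0.015, -0.01, -0.029] 0.133
[0.014, -0.012, -0.029] 0.133
[0.012, -0.014, -0.029] 0.133
[0.01, -0.015, -0.029] 0.133
[0.008, -0.016, -0.029] 0.133
```

Call:
send_rows(
  deltas=[
    {"dp": [0.017,-0.006,-0.029],"roll": 0.133,"claw": -1},
    {"dp": [0.016,-0.008,-0.029],"roll": 0.133,"claw": -1},
    {"dp": [0.015,-0.01,-0.029],"roll": 0.133,"claw": -1},
    {"dp": [0.014,-0.012,-0.029],"roll": 0.133,"claw": -1},
    {"dp": [0.012,-0.014,-0.029],"roll": 0.133,"claw": -1},
  ],
)

```text
t: 12.75
eef_pos: [496.9, -77.3, 538.2]
orientation: [-178.6, -1.6, -6.7]
ft_force: [1.4, 0.7, -5.9]
opening: 37.8
```

```bash
python3 k.py|tail -2
```

```text
12.75 [496.9 -77.3 538.2] [-178.6   -1.6   -6.7] F [ 1.4  0.7 -5.9] M [-0.11 -0.1  -0.02] 37.77022054579144 [-25.   17.8  54.3  51.7 -18.1 115.5 -77. ] Fseat [-1.8  0.8 -5.8]
tilt 2.1537244813983594 az -145.49837692393808
```

Call:
send_rows(
  deltas=[
    {"dp": [0,0,-0.02],"roll": 0,"claw": -1},
    {"dp": [0,0,-0.02],"roll": 0,"claw": -1},
  ],
)

```text
t: 12.95
eef_pos: [499.8, -77.5, 538.8]
orientation: [-178.5, -0.5, -6.1]
ft_force: [0.6, 0.1, -5.6]
opening: 37.7
```

```bash
python3 k.py|tail -2
```

```text
12.95 [499.8 -77.5 538.8] [-178.5   -0.5   -6.1] F [ 0.6  0.1 -5.6] M [-0.15  0.01 -0.  ] 37.73314483347759 [ -9.4  16.2  28.1  49.1 -10.2 116.  -82.8] Fseat [-2.3  0.2 -5.1]
tilt 1.6009802846458658 az -115.91126347706111
```

Call:
send_rows(
  deltas=[
    {"dp": [0,0,-0.05],"roll": 0,"claw": -1},
    {"dp": [0,0,-0.05],"roll": 0,"claw": -1},
    {"dp": [0,0,-0.05],"roll": 0,"claw": -1},
  ],
)

```text
t: 13.25
eef_pos: [480.7, -74.4, 578.7]
orientation: [-178.4, -4.7, -5.9]
ft_force: [0.4, 0.8, -3.9]
opening: 37.4
```

```bash
python3 k.py|tail -2
```

```text
13.25 [480.7 -74.4 578.7] [-178.4   -4.7   -5.9] F [ 0.4  0.8 -3.9] M [-0.04  0.14  0.01] 37.39994980309187 [  6.1  12.1   3.   46.7  -2.8 116.4 -88.2] Fseat [-1.7  0.8 -3.5]
tilt 5.010761631505983 az -166.99170173520767
```

Call:
send_rows(
  deltas=[
    {"dp": [0,-0.01,-0.03],"roll": 0,"claw": -1},
    {"dp": [0,-0.01,-0.03],"roll": 0,"claw": -1},
    {"dp": [0,-0.01,-0.03],"roll": 0,"claw": -1},
  ],
)

```text
t: 13.55
eef_pos: [461.6, -46.4, 613.1]
orientation: [-178.3, -8.8, -6.6]
ft_force: [0.4, 0.7, -4.3]
opening: 37.4
```

```bash
python3 k.py|tail -2; python3 -c "
from h import *
print(st()['joint_pos'][5],st()['qd'])"
```

```text
13.55 [461.6 -46.4 613.1] [-178.3   -8.8   -6.6] F [ 0.4  0.7 -4.3] M [-0.01  0.25  0.02] 37.40086117598967 [ -0.2   8.2   6.5  46.5  -2.8 116.5 -91.8] Fseat [-1.9  0.8 -3.9]
tilt 8.991113131428454 az -176.02491181177973
116.45385652882041 [-24.05759919 -12.58229666  12.70072669  -0.85715039  -0.09565794
  -0.02677708 -12.49465695]
```

Call:
send_rows(
  deltas=[
    {"dp": [0,0.007,-0.05],"roll": 0,"claw": -1},
    {"dp": [0,0.007,-0.05],"roll": 0,"claw": -1},
    {"dp": [0,0.007,-0.05],"roll": 0,"claw": -1},
    {"dp": [0,0.007,-0.05],"roll": 0,"claw": -1},
    {"dp": [0,0,-0.05],"roll": 0,"claw": -1},
  ],
)

```text
t: 14.05
eef_pos: [391.7, -69.7, 691.0]
orientation: [-178.0, -19.3, -7.3]
ft_force: [-0.1, -0.7, -5.0]
opening: 38.0
```

```bash
python3 k.py|tail -2
```

```text
14.05 [391.7 -69.7 691. ] [-178.   -19.3   -7.3] F [-0.1 -0.7 -5. ] M [ 0.02  0.7  -0.03] 38.00307278288488 [  3.7  -1.3   6.2  45.6  -3.  116.5 -88.9] Fseat [-2.6 -0.7 -4.3]
tilt 19.403315246621556 az 178.7132010417907
```

Call:
send_rows(
  deltas=[
    {"dp": [0,0.012,-0.05],"roll": 0,"claw": -1},
    {"dp": [0,0.012,-0.05],"roll": 0,"claw": -1},
    {"dp": [0,0.01,-0.05],"roll": 0,"claw": -1},
    {"dp": [0,0.005,-0.05],"roll": 0,"claw": -1},
  ],
)

```text
t: 14.45
eef_pos: [321.6, -103.9, 742.9]
orientation: [-177.6, -27.7, -8.2]
ft_force: [0.0, -0.9, -4.8]
opening: 37.4
```

```bash
python3 k.py|tail -2
```

```text
14.45 [ 321.6 -103.9  742.9] [-177.6  -27.7   -8.2] F [ 0.  -0.9 -4.8] M [0.06 0.98 0.01] 37.43480818441469 [ -2.7  -9.5  16.7  45.2  -2.8 116.5 -85.1] Fseat [-2.3 -0.9 -4.2]
tilt 27.7865612101581 az 176.82372555630957
```

Call:
send_rows(
  deltas=[
    {"dp": [0,0.012,-0.05],"roll": 0,"claw": -1},
  ],
)

```text
t: 14.55
eef_pos: [302.8, -113.5, 754.1]
orientation: [-177.6, -29.8, -8.4]
ft_force: [0.1, -0.1, -4.0]
opening: 37.7
```

Call:
send_rows(
  deltas=[
    {"dp": [0,0,0],"roll": 0,"claw": -1},
  ],
)

```text
t: 14.65
eef_pos: [297.9, -117.0, 757.1]
orientation: [-177.3, -30.4, -8.9]
ft_force: [-0.7, 0.2, -3.7]
opening: 37.4
```

```bash
python3 k.py
```

```text
knob_in in tool [ -74.9 -277.5  672.8]
knob_out in tool [ -75.7 -291.4  672.9]
seat in tool [ -68.8 -167.4  689.3]
tip in tool [ -68.4 -168.   645.3]
14.65 [ 297.9 -117.   757.1] [-177.3  -30.4   -8.9] F [-0.7  0.2 -3.7] M [ 0.03  1.07 -0.  ] 37.431395419657555 [ -2.9 -11.8  18.7  44.9  -3.  116.5 -83.8] Fseat [-2.4  0.2 -2.8]
tilt 30.46031368141307 az 176.3993956178978
```

Call:
send_rows(
  deltas=[
    {"dp": [-0.005,-0.014,0.04],"roll": 0,"claw": -1},
    {"dp": [-0.005,-0.014,0.045],"roll": 0,"claw": -1},
    {"dp": [-0.005,-0.014,0.045],"roll": 0,"claw": -1},
    {"dp": [-0.005,-0.014,0.045],"roll": 0,"claw": -1},
    {"dp": [-0.005,-0.014,0.045],"roll": 0,"claw": -1},
  ],
)

```text
t: 15.15
eef_pos: [393.8, -69.5, 599.9]
orientation: [-176.3, -29.8, -9.6]
ft_force: [0.4, -1.6, -5.1]
opening: 37.6
```

```bash
python3 k.py; python3 - <<'E'
from h import *
T=np.load('w2.npy');p=bot.camera_params('wrist');C=(np.array(p['camera_matrix']),p['k1'],T@np.array(p['tool_from_camera']))
R=seat_R(174.9);S=np.array([610,36.1,135])
for a in range(-45,46,10):
    k=np.radians(a);print(a,proj(C,S+R@[14*np.cos(k),14*np.sin(k),18])[0].round(1),end='; ')
print('shaft@18',proj(C,S+R@[0,0,18.]),'flange c',proj(C,S),'tip',proj(C,S+R@[0,0,44.]))
im=cv2.imread('pics/w2.png')[0:90,235:355];cv2.imwrite('pics/w2c.png',cv2.resize(im,None,fx=6,fy=6,interpolation=cv2.INTER_CUBIC))
E
```

```text
knob_in in tool [ -68.9 -217.6  493.5]
knob_out in tool [ -69.9 -231.6  493.8]
seat in tool [ -61.3 -107.5  508.7]
tip in tool [ -61.4 -108.6  464.7]
15.15 [393.8 -69.5 599.9] [-176.3  -29.8   -9.6] F [ 0.4 -1.6 -5.1] M [-0.14  0.96 -0.13] 37.60431757888629 [ 21.7 -16.9  -5.6  78.   -8.5  89.5 -84.8] Fseat [-2.1 -1.6 -4.7]
tilt 29.99556254682239 az 177.8244586756215
-45 [299.2  -3.4]; -35 [2.966e+02 1.000e-01]; -25 [294.5   4.2]; -15 [293.2   8.9]; -5 [292.5  13.8]; 5 [292.6  19. ]; 15 [293.3  24.1]; 25 [294.8  29.1]; 35 [296.8  33.6]; 45 [299.4  37.8]; shaft@18 [[315.02231656  20.22181532]] flange c [[300.80391886  26.84875768]] tip [[340.57921445   8.26591508]]
```

View pics/w2c.png

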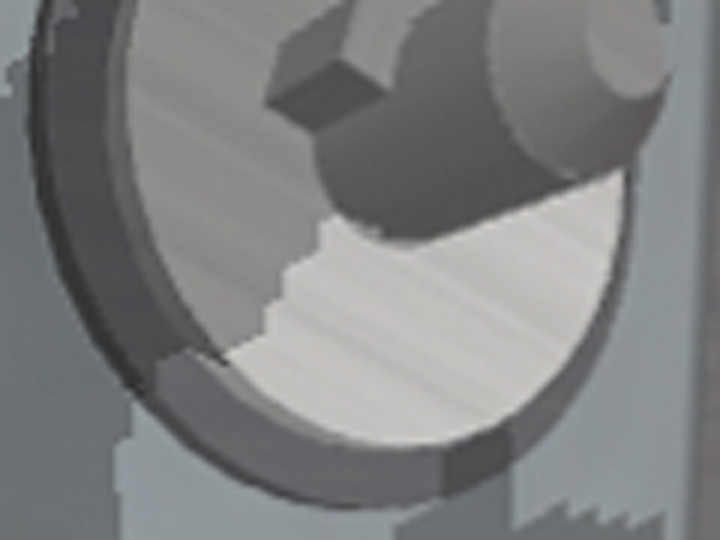

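The key's near face shows in the enlarged view: outer corner at w2 px (291.7,10), inner corner at (299.7,15.8). I'll work out its angle from those two corners.

```bash
python3 - <<'E'
from h import *
p=bot.camera_params('wrist')
def CC(f): return (np.array(p['camera_matrix']),p['k1'],np.load(f)@np.array(p['tool_from_camera']))
C2=CC('w2.npy');C1=CC('w1.npy');R=seat_R(174.9);S=np.array([610,36.1,135])
for a in range(-40,1,5):
    k=np.radians(a);Q=lambda r,t,h=18.:S+R@[r*np.cos(k)-t*np.sin(k),r*np.sin(k)+t*np.cos(k),h]
    print(a,'w2 crop: outer+',((proj(C2,Q(14,3))[0]-[235,0])*6).round(),'inner+',((proj(C2,Q(8.5,3))[0]-[235,0])*6).round(),'outer+ base',((proj(C2,Q(14,3,0))[0]-[235,0])*6).round(),'inner base',((proj(C2,Q(8.5,3,0))[0]-[235,0])*6).round(),
     'w1 crop cnt',((proj(C1,Q(11.5,0))[0]-[230,165])*4).round())
# observed w2 crop: outer (340,60) inner (388,95); base outer (265,100)? base inner (320,130)
th=np.linspace(0,2*np.pi,361)
E=((proj(C2,(S+(R@np.c_[28*np.cos(th),28*np.sin(th),0*th].T).T))-[235,0])*6)
print('flange ellipse model: minx',E[:,0].min(),'maxx',E[:,0].max(),'maxy',E[:,1].max(),' observed 128(dark rim inner)/108, 628, 447')
E
```

```text
-40 w2 crop: outer+ [358.  15.] inner+ [400.  68.] outer+ base [279.  66.] inner base [319. 113.] w1 crop cnt [241. 362.]
-35 w2 crop: outer+ [352.  29.] inner+ [397.  77.] outer+ base [274.  78.] inner base [317. 122.] w1 crop cnt [243. 365.]
-30 w2 crop: outer+ [348.  43.] inner+ [396.  86.] outer+ base [270.  91.] inner base [315. 130.] w1 crop cnt [246. 367.]
-25 w2 crop: outer+ [345.  58.] inner+ [395.  96.] outer+ base [267. 105.] inner base [314. 139.] w1 crop cnt [250. 369.]
-20 w2 crop: outer+ [343.  73.] inner+ [394. 106.] outer+ base [265. 118.] inner base [314. 148.] w1 crop cnt [253. 371.]
-15 w2 crop: outer+ [342.  89.] inner+ [395. 116.] outer+ base [265. 133.] inner base [314. 157.] w1 crop cnt [256. 372.]
-10 w2 crop: outer+ [342. 105.] inner+ [396. 125.] outer+ base [265. 147.] inner base [315. 166.] w1 crop cnt [260. 373.]
-5 w2 crop: outer+ [343. 120.] inner+ [397. 135.] outer+ base [266. 161.] inner base [317. 174.] w1 crop cnt [264. 374.]
0 w2 crop: outer+ [345. 136.] inner+ [399. 145.] outer+ base [268. 176.] inner base [319. 183.] w1 crop cnt [267. 374.]
flange ellipse model: minx 129.98124500982635 maxx 623.8992503205092 maxy 456.94981689957586  observed 128(dark rim inner)/108, 628, 447
```

```bash
cat >> k.py <<'E'
Tt=tool(s);X=R.T@Tt[:3,:3];print('tool x angle in seat',np.degrees(np.arctan2(X[1,0],X[0,0])),'tool z in seat',X[:,2].round(3),'TCP in seat',(R.T@(Tt[:3,3]-S)).round(1))
E
python3 k.py|tail -1
```

```text
tool x angle in seat -3.9427145030347335 tool z in seat [-0.001  0.026 -1.   ] TCP in seat [  54.1 -124.4  505.6]
```

Call:
send_rows(
  deltas=[
    {"dp": [-0.01,-0.014,0.045],"roll": 0.05,"claw": -1},
    {"dp": [-0.009,-0.014,0.045],"roll": 0.05,"claw": -1},
    {"dp": [-0.009,-0.014,0.045],"roll": 0.05,"claw": -1},
    {"dp": [-0.008,-0.014,0.045],"roll": 0.05,"claw": -1},
    {"dp": [-0.008,-0.014,0.045],"roll": 0.05,"claw": -1},
  ],
)

```text
t: 15.65
eef_pos: [485.3, 0.3, 378.4]
orientation: [-167.5, -26.1, -27.6]
ft_force: [0.6, 0.8, -3.3]
opening: 37.6
```

```bash
python3 k.py
```

```text
knob_in in tool [ -61.3 -134.7  259. ]
knob_out in tool [ -66.1 -147.8  259.5]
seat in tool [-22.8 -31.  273.1]
tip in tool [-24.3 -32.1 229.1]
15.65 [4.853e+02 3.000e-01 3.784e+02] [-167.5  -26.1  -27.6] F [ 0.6  0.8 -3.3] M [-0.03  0.86 -0.03] 37.55624913834961 [  17.   -12.2  -16.2  105.4   -3.7   57.6 -113.2] Fseat [-1.2  0.8 -3.1]
tilt 28.768522940435034 az 179.16247524693804
tool x angle in seat -20.144635149202227 tool z in seat [-0.023  0.036 -0.999] TCP in seat [ 16.9 -46.7 271.3]
```

Call:
send_rows(
  deltas=[
    {"dp": [-0.008,-0.01,0.04],"roll": 0.01,"claw": -1},
    {"dp": [-0.007,-0.01,0.04],"roll": 0.01,"claw": -1},
    {"dp": [-0.006,-0.008,0.035],"roll": 0,"claw": -1},
    {"dp": [-0.002,-0.003,0.015],"roll": 0,"claw": -1},
    {"dp": [0,0,0],"roll": 0,"claw": -1},
  ],
)

```text
t: 16.15
eef_pos: [529.0, 38.1, 237.1]
orientation: [-167.4, -23.6, -29.2]
ft_force: [-0.1, -0.9, -3.3]
opening: 37.4
```

```bash
python3 k.py; python3 - <<'E'
from h import *
s=st();im=bot.read_camera('wrist');cv2.imwrite('pics/w5.png',im[:,:,::-1]);np.save('w5.npy',tool(s))
a=bot.read_camera('side');b=bot.read_camera('scene')
S=np.array([610,36.1,135])
o=[]
for c,im2 in (('side',a),('scene',b)):
    u,v=proj(cam(c),S)[0].astype(int);cr=im2[v-70:v+50,u-80:u+80,::-1];o.append(cv2.resize(cr,(395,296),interpolation=cv2.INTER_CUBIC));print(c,u,v)
top=cv2.resize(im[:,:,::-1],(480,300));z=np.zeros((300,790,3),np.uint8);z[:,:480]=top
cv2.imwrite('pics/m5.png',np.vstack([z,np.hstack(o)]))
E
```

```text
knob_in in tool [ -17.7 -112.4  113.9]
knob_out in tool [ -22.9 -125.4  114.5]
seat in tool [ 24.8 -10.3 127.6]
tip in tool [ 21.7 -10.9  83.7]
16.15 [529.   38.1 237.1] [-167.4  -23.6  -29.2] F [-0.1 -0.9 -3.3] M [ 0.04  1.04 -0.02] 37.37824907574883 [ 1.580e+01 -1.000e-01 -2.410e+01  1.144e+02  5.700e+00  3.950e+01
 -1.284e+02] Fseat [-1.6 -0.9 -2.9]
tilt 26.5499609915619 az 179.93350692938094
tool x angle in seat -22.081100034825507 tool z in seat [-0.062  0.039 -0.997] TCP in seat [-19.   -5.2 128.9]
side 340 146
scene 300 243
```

View pics/m5.png

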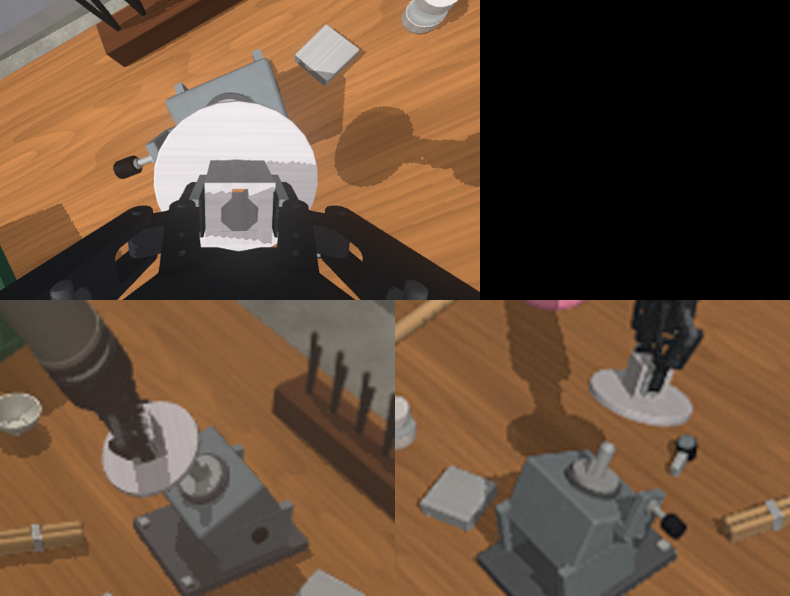

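```bash
python3 - <<'E'
from h import *
p=bot.camera_params('wrist');C=(np.array(p['camera_matrix']),p['k1'],np.array(p['tool_from_camera']))
for dx in (-4,-2,0,2,4): print(dx,'boss top c',proj(C,[[dx,0,-17.]])[0].round(1),'keyway end',proj(C,[[dx+15.5,0,-17.]])[0].round(1),'bore near edge',proj(C,[[dx-10.2,0,-17.]])[0].round(1),'disc far edge',proj(C,[[dx-60,0,23.],[dx+60,0,23]]).round(1))
im=cv2.imread('pics/w5.png')[200:345,230:400];cv2.imwrite('pics/w5c.png',cv2.resize(im,None,fx=4,fy=4,interpolation=cv2.INTER_CUBIC))
E
```

```text
-4 boss top c [320.  289.9] keyway end [320.1 255.8] bore near edge [320.  311.2] disc far edge [[319.5 342. ]
 [319.7 136.8]]
-2 boss top c [320.  285.6] keyway end [320.1 251.2] bore near edge [320.  307.1] disc far edge [[319.5 339.1]
 [319.7 132.7]]
0 boss top c [320.  281.3] keyway end [320.1 246.6] bore near edge [320.  302.9] disc far edge [[319.5 336.3]
 [319.7 128.5]]
2 boss top c [320.  276.9] keyway end [320.1 242. ] bore near edge [320.  298.7] disc far edge [[319.5 333.4]
 [319.7 124.3]]
4 boss top c [320.  272.5] keyway end [320.1 237.3] bore near edge [320.  294.5] disc far edge [[319.5 330.5]
 [319.7 120.1]]
```

View pics/w5c.png

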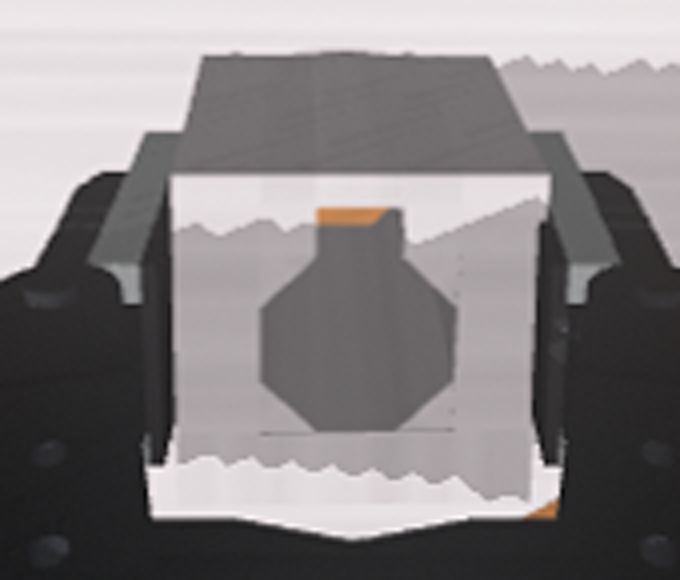

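Call:
send_rows(
  deltas=[
    {"dp": [0.012,-0.005,0.006],"roll": 0,"claw": -1},
    {"dp": [0.012,-0.005,0.006],"roll": 0,"claw": -1},
    {"dp": [0.01,-0.004,0.006],"roll": 0,"claw": -1},
  ],
)

```text
t: 16.6
eef_pos: [573.9, 32.7, 248.9]
orientation: [-167.0, -24.5, -29.7]
ft_force: [0.8, -0.6, -4.1]
opening: 37.4
```

```bash
python3 k.py|tail -4
```

```text
tip in tool [-22.7   5.   73.7]
16.6 [573.9  32.7 248.9] [-167.   -24.5  -29.7] F [ 0.8 -0.6 -4.1] M [ 0.    0.87 -0.03] 37.36137535619681 [  15.7    4.4  -24.1  108.8    8.9   40.2 -130.2] Fseat [-1.3 -0.5 -4. ]
tilt 27.5850184243186 az 179.34677551922647
tool x angle in seat -22.315618084035094 tool z in seat [-0.043  0.036 -0.998] TCP in seat [ 26.1  -6.6 116.4]
```

Call:
send_rows(
  deltas=[
    {"dp": [-0.006,0.002,0.006],"roll": 0,"claw": -1},
    {"dp": [-0.006,0.002,0.006],"roll": 0,"claw": -1},
    {"dp": [-0.002,0.0,0.003],"roll": 0,"claw": -1},
    {"dp": [0,0,0],"roll": 0,"claw": -1},
  ],
)

```text
t: 17.0
eef_pos: [568.4, 34.0, 229.6]
orientation: [-166.9, -24.7, -30.0]
ft_force: [-0.0, 0.3, -3.9]
opening: 37.4
```

```bash
python3 k.py|tail -4
```

```text
tip in tool [-10.    0.1  59.1]
17.0 [568.4  34.  229.6] [-166.9  -24.7  -30. ] F [-0.   0.3 -3.9] M [0.01 1.01 0.03] 37.39032224113003 [  15.4    4.7  -24.2  111.4   10.2   37.2 -132. ] Fseat [-2.   0.3 -3.4]
tilt 27.75233369056621 az 179.14486954136305
tool x angle in seat -22.5004172171996 tool z in seat [-0.04   0.034 -0.999] TCP in seat [ 11.6  -5.8 102.5]
```

Call:
send_rows(
  deltas=[
    {"dp": [0.016,0.012,-0.01],"roll": 0,"claw": -1},
    {"dp": [0.016,0.012,-0.01],"roll": 0,"claw": -1},
    {"dp": [0.016,0.012,-0.01],"roll": 0,"claw": -1},
    {"dp": [0,0,0],"roll": 0,"claw": -1},
  ],
)

```text
t: 17.4
eef_pos: [575.2, -19.7, 267.8]
orientation: [-167.1, -24.5, -29.6]
ft_force: [0.2, -1.0, -3.9]
opening: 37.4
```

```bash
python3 k.py|tail -4
```

```text
tip in tool [-55.  -37.5  89.6]
17.4 [575.2 -19.7 267.8] [-167.1  -24.5  -29.6] F [ 0.2 -1.  -3.9] M [-0.07  0.87 -0.03] 37.3577906439878 [  21.     3.4  -21.8  106.9    2.7   42.5 -118.8] Fseat [-1.7 -1.  -3.6]
tilt 27.504145917127115 az 179.23223528645093
tool x angle in seat -22.217713110038893 tool z in seat [-0.045  0.035 -0.998] TCP in seat [ 40.7 -58.6 129.9]
```

Call:
send_rows(
  deltas=[
    {"dp": [-0.01,-0.008,0.006],"roll": 0,"claw": -1},
    {"dp": [-0.01,-0.008,0.006],"roll": 0,"claw": -1},
    {"dp": [-0.01,-0.008,0.006],"roll": 0,"claw": -1},
    {"dp": [-0.007,-0.006,0.005],"roll": 0,"claw": -1},
    {"dp": [0,0,0],"roll": 0,"claw": -1},
  ],
)

```text
t: 17.9
eef_pos: [565.3, 27.2, 235.1]
orientation: [-167.2, -24.3, -29.6]
ft_force: [-0.9, 0.1, -4.5]
opening: 37.6
```

```bash
python3 k.py|tail -4
```

```text
tip in tool [-12.4  -6.4  65.4]
17.9 [565.3  27.2 235.1] [-167.2  -24.3  -29.6] F [-0.9  0.1 -4.5] M [0.01 0.99 0.04] 37.638266244643724 [  16.6    4.1  -24.2  111.     8.6   38.4 -129.5] Fseat [-3.   0.  -3.5]
tilt 27.318248560479777 az 179.28684312346832
tool x angle in seat -22.24632623351192 tool z in seat [-0.048  0.035 -0.998] TCP in seat [ 12.2 -12.9 108.5]
```

Call:
send_rows(
  deltas=[
    {"dp": [-0.004,-0.004,0.006],"roll": 0,"claw": -1},
    {"dp": [-0.002,-0.002,0.005],"roll": 0,"claw": -1},
    {"dp": [0,0,0],"roll": 0,"claw": -1},
  ],
)

```text
t: 18.2
eef_pos: [567.2, 36.1, 223.2]
orientation: [-167.2, -24.3, -29.5]
ft_force: [-0.1, -0.3, -3.9]
opening: 37.3
```

```bash
python3 k.py|tail -4;python3 - <<'E'
from h import *
S=np.array([610,36.1,135]);o=[]
for c in ('side','scene'):
    im2=bot.read_camera(c);cv2.imwrite(f'pics/{c}6.png',im2[:,:,::-1]);u,v=proj(cam(c),S)[0].astype(int);o.append(cv2.resize(im2[v-60:v+20,u-55:u+50,::-1],(395,301),interpolation=cv2.INTER_CUBIC))
cv2.imwrite('pics/m6.png',np.hstack(o))
E
```

```text
tip in tool [-4.9 -0.1 54.1]
18.2 [567.2  36.1 223.2] [-167.2  -24.3  -29.5] F [-0.1 -0.3 -3.9] M [-0.01  1.   -0.02] 37.30044138459211 [  15.4    5.2  -24.5  111.7   10.6   37.  -132.3] Fseat [-2.1 -0.3 -3.3]
tilt 27.264940128980104 az 179.32212288112396
tool x angle in seat -22.153594467957163 tool z in seat [-0.049  0.035 -0.998] TCP in seat [ 7.2 -3.8 97.7]
```

View pics/m6.png

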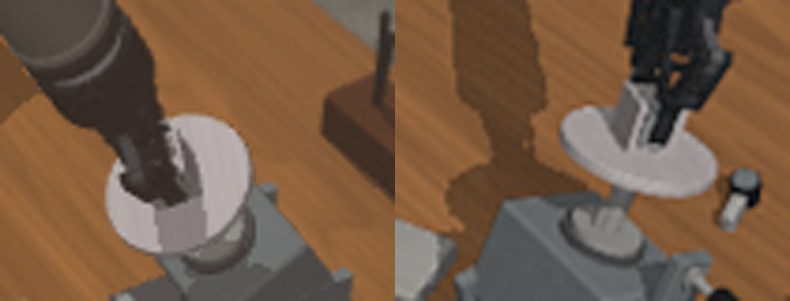

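The disc hangs parallel over the spindle, with the shaft visible just under it. I'll advance slowly and watch the force.

Call:
send_rows(
  deltas=[
    {"dp": [-0.001,0,0.007],"roll": 0,"claw": -1},
    {"dp": [0,0,0.007],"roll": 0,"claw": -1},
    {"dp": [0,0,0.007],"roll": 0,"claw": -1},
    {"dp": [0,0,0],"roll": 0,"claw": -1},
  ],
)

```text
t: 18.7
eef_pos: [578.0, 34.1, 204.3]
orientation: [-167.2, -24.5, -29.7]
ft_force: [-0.8, 0.1, -5.4]
opening: 37.5
```

```bash
python3 k.py|tail -4
```

```text
tip in tool [-6.7 -1.3 32.3]
18.7 [578.   34.1 204.3] [-167.2  -24.5  -29.7] F [-0.8  0.1 -5.4] M [-0.    1.01  0.02] 37.54351268019687 [  14.6    7.7  -24.   112.1   13.2   34.4 -134.6] Fseat [-3.4  0.1 -4.2]
tilt 27.44028388446797 az 179.06685762293992
tool x angle in seat -22.34078299387363 tool z in seat [-0.046  0.033 -0.998] TCP in seat [ 7.2 -4.8 75.8]
```

Call:
send_rows(
  deltas=[
    {"dp": [-0.002,-0.001,0.002],"roll": 0,"claw": -1},
    {"dp": [-0.001,0,0.005],"roll": 0,"claw": -1},
    {"dp": [0,0,0.003],"roll": 0,"claw": -1},
  ],
)

```text
t: 19.0
eef_pos: [580.9, 35.4, 194.0]
orientation: [-167.2, -24.5, -29.8]
ft_force: [-1.0, -1.2, -4.7]
opening: 37.4
```

```bash
python3 k.py|tail -4
```

```text
tip in tool [-4.1 -1.1 21.8]
19.0 [580.9  35.4 194. ] [-167.2  -24.5  -29.8] F [-1.  -1.2 -4.7] M [-0.16  1.08 -0.09] 37.35078136190082 [  13.9    8.7  -23.7  112.5   14.8   33.1 -136.2] Fseat [-3.1 -1.3 -3.6]
tilt 27.42933262579615 az 178.87652343757432
tool x angle in seat -22.37648477286258 tool z in seat [-0.046  0.032 -0.998] TCP in seat [ 4.4 -3.3 65.5]
```

Call:
send_rows(
  deltas=[
    {"dp": [0,-0.0005,0.004],"roll": 0,"claw": -1},
    {"dp": [0,0,0.005],"roll": 0,"claw": -1},
    {"dp": [0,0,0.003],"roll": 0,"claw": -1},
  ],
)

```text
t: 19.3
eef_pos: [586.8, 35.1, 182.2]
orientation: [-167.3, -24.5, -29.8]
ft_force: [0.7, -0.0, -4.5]
opening: 37.9
```

```bash
python3 k.py|tail -4
```

```text
tip in tool [-4.1 -1.3  8.6]
19.3 [586.8  35.1 182.2] [-167.3  -24.5  -29.8] F [ 0.7 -0.  -4.5] M [-0.15  1.02 -0.09] 37.88691255832262 [  13.3   10.3  -23.2  112.7   16.4   31.7 -137.7] Fseat [-1.6  0.  -4.3]
tilt 27.397755994832078 az 178.78001409535148
tool x angle in seat -22.40933136865216 tool z in seat [-0.046  0.031 -0.998] TCP in seat [ 3.7 -3.  52.3]
```

Call:
send_rows(
  deltas=[
    {"dp": [0,0,0.004],"roll": 0,"claw": -1},
    {"dp": [0,0,0.004],"roll": 0,"claw": -1},
  ],
)

```text
t: 19.5
eef_pos: [591.1, 34.8, 174.6]
orientation: [-167.3, -24.5, -29.8]
ft_force: [-0.7, -1.4, -4.2]
opening: 37.4
```

```bash
python3 k.py|tail -4
```

```text
tip in tool [-4.5 -1.4 -0.1]
19.5 [591.1  34.8 174.6] [-167.3  -24.5  -29.8] F [-0.7 -1.4 -4.2] M [-0.23  1.01 -0.14] 37.428563487169036 [  12.8   11.3  -22.8  112.7   17.5   30.8 -138.6] Fseat [-2.6 -1.4 -3.4]
tilt 27.421940283880634 az 178.7486249772748
tool x angle in seat -22.421593318522 tool z in seat [-0.046  0.031 -0.998] TCP in seat [ 3.6 -3.  43.6]
```

Call:
send_rows(
  deltas=[
    {"dp": [0,0,0.004],"roll": 0,"claw": -1},
    {"dp": [0,0,0.003],"roll": 0,"claw": -1},
  ],
)

```text
t: 19.7
eef_pos: [594.8, 34.5, 167.8]
orientation: [-167.3, -24.5, -29.9]
ft_force: [-0.6, -0.9, -3.0]
opening: 37.4
```

```bash
python3 k.py|tail -4
```

```text
tip in tool [-4.7 -1.6 -7.9]
19.7 [594.8  34.5 167.8] [-167.3  -24.5  -29.9] F [-0.6 -0.9 -3. ] M [-0.18  1.09 -0.05] 37.39048933061696 [  12.4   12.2  -22.4  112.7   18.4   30.  -139.4] Fseat [-2.  -0.9 -2.4]
tilt 27.422997612972363 az 178.71964618733074
tool x angle in seat -22.441912586435805 tool z in seat [-0.046  0.031 -0.998] TCP in seat [ 3.4 -3.  35.9]
```

Call:
send_rows(
  deltas=[
    {"dp": [0,0,0.003],"roll": 0,"claw": -1},
    {"dp": [0,0,0.003],"roll": 0,"claw": -1},
  ],
)

```text
t: 19.9
eef_pos: [595.9, 35.8, 165.8]
orientation: [-167.4, -24.5, -29.8]
ft_force: [-30.8, -1.7, 30.4]
opening: 37.2
```

```bash
python3 k.py|tail -4
```

```text
tip in tool [ -4.2  -0.3 -10.2]
19.9 [595.9  35.8 165.8] [-167.4  -24.5  -29.8] F [-30.8  -1.7  30.4] M [-1.02  3.13 -0.9 ] 37.20522608741039 [  12.    12.5  -22.3  112.6   19.    30.  -140.1] Fseat [-11.3  -4.4  41.5]
tilt 27.34973191634096 az 178.48119746044745
tool x angle in seat -22.404361691958155 tool z in seat [-0.047  0.029 -0.998] TCP in seat [ 3.3 -1.6 33.6]
```

Call:
send_rows(
  deltas=[
    {"dp": [0,0,-0.001],"roll": 0,"claw": -1},
    {"dp": [0,0,0],"roll": 0,"claw": -0.1},
    {"dp": [0,0,0],"roll": 0,"claw": 0.1},
    {"dp": [0,0,0],"roll": 0,"claw": 0.1},
  ],
)

```text
t: 20.3
eef_pos: [599.3, 37.7, 171.7]
orientation: [-167.0, -25.0, -29.9]
ft_force: [1.0, -0.2, 0.3]
opening: 47.1
```

```bash
python3 k.py|tail -4;python3 - <<'E'
from h import *
s=st();im=bot.read_camera('wrist');cv2.imwrite('pics/w7.png',im[:,:,::-1]);np.save('w7.npy',tool(s))
S=np.array([610,36.1,135]);o=[]
for c in ('side','scene'):
    im2=bot.read_camera(c);cv2.imwrite(f'pics/{c}7.png',im2[:,:,::-1]);u,v=proj(cam(c),S)[0].astype(int);o.append(cv2.resize(im2[v-45:v+35,u-55:u+50,::-1],(395,301),interpolation=cv2.INTER_CUBIC))
cv2.imwrite('pics/m7.png',np.vstack([np.hstack(o),cv2.resize(im[130:310,80:560,::-1],(790,296))]))
E
```

```text
tip in tool [-8.4  3.9 -6.5]
20.3 [599.3  37.7 171.7] [-167.   -25.   -29.9] F [ 1.  -0.2  0.3] M [-0.04  0.52 -0.03] 47.13913786752134 [  11.9   12.2  -22.3  112.3   18.9   29.9 -140.1] Fseat [ 1.  -0.1 -0.2]
tilt 28.007478042513693 az 178.77041477493157
tool x angle in seat -22.342575094683802 tool z in seat [-0.036  0.032 -0.999] TCP in seat [ 8.9  0.6 37.2]
```

View pics/m7.png

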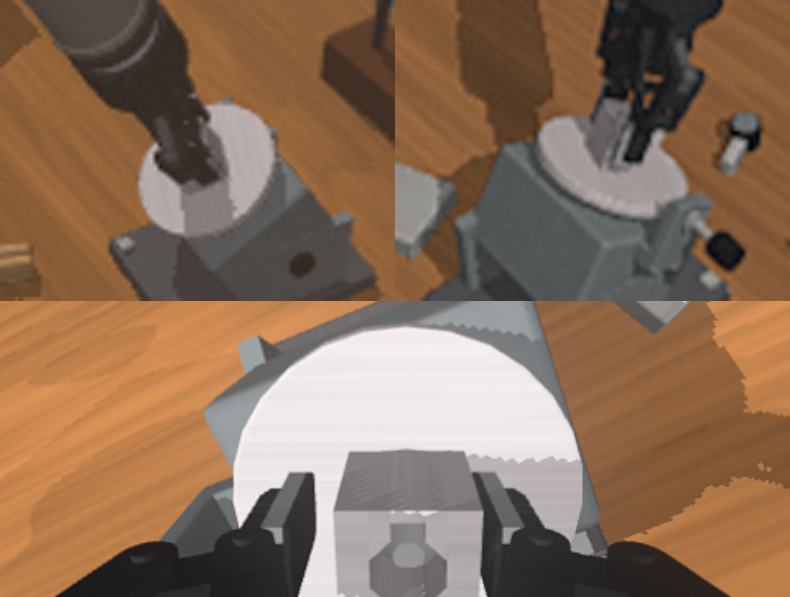

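The disc lies flat on the machine around the spindle, and the shaft tip shows just inside the bore. I'll back off along the axis and then check the seating from above.

Call:
send_rows(
  deltas=[
    {"dp": [0,0.001,0],"roll": 0,"claw": 0.35},
    {"dp": [0,0,-0.01],"roll": 0,"claw": 0.4},
    {"dp": [0,0,-0.025],"roll": 0,"claw": 0.4},
    {"dp": [0,0,-0.035],"roll": 0,"claw": 1},
    {"dp": [0,0,-0.03],"roll": 0,"claw": 1},
  ],
)

```text
t: 20.95
eef_pos: [548.5, 37.8, 258.4]
orientation: [-167.2, -24.5, -29.7]
ft_force: [1.0, -0.6, -0.7]
opening: 84.6
```

Call:
send_rows(
  deltas=[
    {"dp": [0,0,-0.02],"roll": 0,"claw": 1},
    {"dp": [0,0,0],"roll": 0,"claw": 1},
  ],
)

```text
t: 21.15
eef_pos: [540.0, 39.1, 283.4]
orientation: [-166.9, -25.1, -29.8]
ft_force: [1.5, -0.2, -0.3]
opening: 85.5
```

```bash
python3 k.py;python3 - <<'E'
from h import *
s=st();im=bot.read_camera('wrist');cv2.imwrite('pics/w8.png',im[:,:,::-1]);np.save('w8.npy',tool(s))
C=cam('wrist',s);R=seat_R(174.9);S=np.array([610,36.1,135])
for n,q in [('boss top',(0,0,50)),('tip',(0,0,44)),('knob out',(0,124,18))]: print(n,proj(C,S+R@np.array(q,float)).round())
th=np.linspace(0,2*np.pi,361);
for h in (10,28):
    E=proj(C,S+(R@np.c_[60*np.cos(th),60*np.sin(th),0*th+h].T).T);print('disc top @',h,E.min(0).round(1),E.max(0).round(1),'mean',E.mean(0).round(1))
cv2.imwrite('pics/w8c.png',cv2.resize(im[60:320,160:480,::-1],(780,634))[:600])
E
```

```text
knob_in in tool [-48.9 -97.  149.6]
knob_out in tool [ -54.2 -110.   150.1]
seat in tool [ -6.5   5.  163.9]
tip in tool [ -8.5   4.3 120. ]
21.15 [540.   39.1 283.4] [-166.9  -25.1  -29.8] F [ 1.5 -0.2 -0.3] M [-0.    0.46 -0.06] 85.54807570843413 [  17.1   -1.8  -25.1  109.7    5.1   44.3 -127.9] Fseat [ 1.2 -0.1 -1.1]
tilt 28.067741282972566 az 178.965556132731
tool x angle in seat -22.247414480633996 tool z in seat [-0.035  0.033 -0.999] TCP in seat [ 13.7  -3.3 163.5]
boss top [[324. 208.]]
tip [[324. 205.]]
knob out [[208. 241.]]
disc top @ 10 [261.9 130.4] [386.6 249.8] mean [324.1 191.8]
disc top @ 28 [258.  132.4] [390.6 258.5] mean [324.1 197.4]
```

View pics/w8c.png

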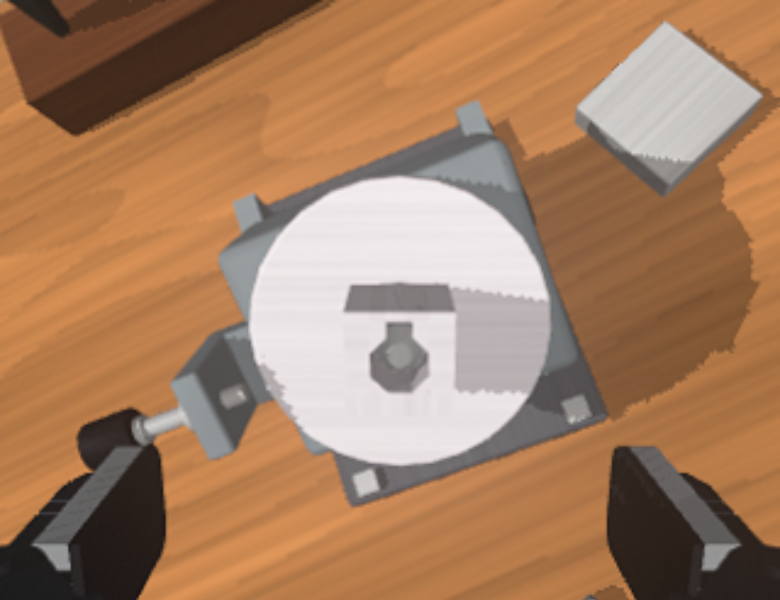

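The seating checks out. The disc's outline spans columns 262.6–386 and rows 132.6–250.7, against a model of 261.9–386.6 and 130.4–249.8 for a seated disc. A disc resting on the key would be about 8 px wider. The keyway is over the key and the pin is still withdrawn. Next I'll re-grip the knob.

```bash
cat > plan2.py <<'E'
from h import *
import sys
# target TCP in seat frame sx sy sz, target tool-x angle in seat (or -), n
a=sys.argv;s=st();T=tool(s);n=int(a[5]);R=seat_R(174.9);S=np.array([610,36.1,135]);Rt=T[:3,:3].copy()
tgt=S+R@np.array([float(v) for v in a[1:4]]);X=R.T@Rt;ang=np.degrees(np.arctan2(X[1,0],X[0,0]))
d=0 if a[4]=='-' else (float(a[4])-ang+180)%360-180;roll=-np.radians(d)/n
for i in range(n):
    print((Rt.T@(tgt-T[:3,3])/n/1000).round(4).tolist(),round(roll,3));Rt=Rt@Ro.from_rotvec([0,0,roll]).as_matrix()
E
python3 plan2.py 0 126 90 90 14
```

```text
[-0.0041, -0.0081, 0.0055] -0.14
[-0.0029, -0.0086, 0.0055] -0.14
[-0.0017, -0.0089, 0.0055] -0.14
[-0.0004, -0.0091, 0.0055] -0.14
[0.0008, -0.0091, 0.0055] -0.14
[0.0021, -0.0089, 0.0055] -0.14
[0.0033, -0.0085, 0.0055] -0.14
[0.0045, -0.0079, 0.0055] -0.14
[0.0055, -0.0072, 0.0055] -0.14
[0.0065, -0.0064, 0.0055] -0.14
[0.0073, -0.0054, 0.0055] -0.14
[0.008, -0.0043, 0.0055] -0.14
[0.0085, -0.0032, 0.0055] -0.14
[0.0089, -0.002, 0.0055] -0.14
```

Call:
send_rows(
  deltas=[
    {"dp": [-0.004,-0.008,0],"roll": -0.145,"claw": 1},
    {"dp": [-0.003,-0.009,0],"roll": -0.145,"claw": 1},
    {"dp": [-0.002,-0.009,0],"roll": -0.145,"claw": 1},
    {"dp": [0,-0.009,0.002],"roll": -0.145,"claw": 1},
    {"dp": [0.001,-0.009,0.003],"roll": -0.145,"claw": 1},
  ],
)

```text
t: 21.7
eef_pos: [540.6, 83.1, 270.1]
orientation: [171.2, -26.1, 18.0]
ft_force: [-0.3, -0.2, 0.4]
opening: 85.0
```

```bash
python3 k.py;python3 plan2.py 0 126 90 90 9
```

```text
knob_in in tool [ 25.  -60.3 137.8]
knob_out in tool [ 29.9 -73.4 138.2]
seat in tool [-13.2  43.4 152.4]
tip in tool [-14.6  41.5 108.5]
21.7 [540.6  83.1 270.1] [171.2 -26.1  18. ] F [-0.3 -0.2  0.4] M [-0.04  0.42 -0.  ] 85.02739442228193 [ 12.9   0.3 -28.2 109.5  11.1  44.3 -95.5] Fseat [-0.1 -0.2  0.5]
tilt 27.433885276389063 az 178.6468973268802
tool x angle in seat 20.608459655376315 tool z in seat [-0.046  0.03  -0.999] TCP in seat [  4.1  40.7 153.7]
[0.0031, -0.0087, 0.0074] -0.135
[0.0043, -0.0082, 0.0074] -0.135
[0.0053, -0.0076, 0.0074] -0.135
[0.0063, -0.0068, 0.0074] -0.135
[0.0072, -0.0059, 0.0074] -0.135
[0.0079, -0.0049, 0.0074] -0.135
[0.0085, -0.0038, 0.0074] -0.135
[0.0089, -0.0026, 0.0074] -0.135
[0.0092, -0.0014, 0.0074] -0.135
```

Call:
send_rows(
  deltas=[
    {"dp": [0.003,-0.009,0.006],"roll": -0.142,"claw": 1},
    {"dp": [0.004,-0.008,0.006],"roll": -0.142,"claw": 1},
    {"dp": [0.005,-0.008,0.006],"roll": -0.142,"claw": 1},
    {"dp": [0.006,-0.007,0.006],"roll": -0.142,"claw": 1},
    {"dp": [0.007,-0.006,0.006],"roll": -0.142,"claw": 1},
  ],
)

```text
t: 22.2
eef_pos: [553.0, 130.7, 233.0]
orientation: [156.5, -13.1, 61.2]
ft_force: [-0.4, 0.5, 0.2]
opening: 85.6
```

```bash
python3 k.py|tail -3;python3 plan2.py 0 126 90 90 4
```

```text
22.2 [553.  130.7 233. ] [156.5 -13.1  61.2] F [-0.4  0.5  0.2] M [-0.01  0.49  0.02] 85.56685441018348 [  9.2   6.4 -32.6 109.2  20.8  42.4 -66.6] Fseat [-0.3  0.5  0.4]
tilt 26.688653333340817 az 178.71667500619992
tool x angle in seat 63.08531845294247 tool z in seat [-0.059  0.03  -0.998] TCP in seat [ -7.4  89.1 117.5]
[0.0091, -0.0021, 0.007] -0.117
[0.0092, -0.001, 0.007] -0.117
[0.0093, 0.0001, 0.007] -0.117
[0.0092, 0.0012, 0.007] -0.117
```

Call:
send_rows(
  deltas=[
    {"dp": [0.009,-0.004,0.005],"roll": -0.12,"claw": 1},
    {"dp": [0.009,-0.003,0.005],"roll": -0.12,"claw": 1},
    {"dp": [0.009,-0.001,0.005],"roll": -0.12,"claw": 1},
    {"dp": [0.007,0.001,0.005],"roll": -0.1,"claw": 1},
    {"dp": [0,0,0],"roll": 0,"claw": 1},
  ],
)

```text
t: 22.7
eef_pos: [564.5, 168.0, 205.7]
orientation: [154.3, -1.2, 86.5]
ft_force: [-0.1, -0.5, 0.2]
opening: 85.4
```

```bash
python3 k.py;python3 plan2.py 0 125 60 90 3;  python3 - <<'E'
from h import *
s=st();im=bot.read_camera('wrist');cv2.imwrite('pics/w9.png',im[:,:,::-1])
print([(round(d['p'],2),np.round(d['position']).tolist()) for d in bot.search_frame('wrist','knob')])
C=cam('wrist',s);R=seat_R(174.9);S=np.array([610,36.1,135])
for y in (110,124):print(y,proj(C,S+R@[0,y,18.]))
E
```

```text
knob_in in tool [-19.8  19.1  69.9]
knob_out in tool [-5.8 19.4 70.3]
seat in tool [-130.4   18.7   84.4]
tip in tool [-128.9   15.4   40.6]
22.7 [564.5 168.  205.7] [154.3  -1.2  86.5] F [-0.1 -0.5  0.2] M [ 0.04  0.45 -0.04] 85.4436729356295 [  6.7  12.1 -36.  107.5  28.5  42.8 -48.7] Fseat [ 0.1 -0.5  0.2]
tilt 25.721566127801022 az 179.00844680188442
tool x angle in seat 90.80660616365087 tool z in seat [-0.076  0.031 -0.997] TCP in seat [-14.1 127.3  89.7]
[-0.0012, 0.0054, 0.0095] 0.005
[-0.0011, 0.0054, 0.0095] 0.005
[-0.0011, 0.0054, 0.0095] 0.005
[(0.76, [344.0, 230.0])]
110 [[344.15878921 241.64783594]]
124 [[344.87931817 222.77805681]]
```

Call:
send_rows(
  deltas=[
    {"dp": [-0.002,0.006,0.008],"roll": 0,"claw": 1},
    {"dp": [-0.002,0.006,0.01],"roll": 0,"claw": 1},
    {"dp": [-0.001,0.004,0.01],"roll": 0,"claw": 1},
    {"dp": [0,0,0.005],"roll": 0,"claw": 0.6},
  ],
)

```text
t: 23.2
eef_pos: [595.9, 157.2, 182.2]
orientation: [154.2, -1.2, 85.9]
ft_force: [-0.3, 0.2, 0.1]
opening: 72.8
```

```bash
python3 k.py
```

```text
knob_in in tool [-10.4   0.4  35.1]
knob_out in tool [ 3.6  0.5 35.5]
seat in tool [-120.8    0.9   50. ]
tip in tool [-119.6   -2.3    6.2]
23.2 [595.9 157.2 182.2] [154.2  -1.2  85.9] F [-0.3  0.2  0.1] M [-0.04  0.42 -0.01] 72.84377454440471 [  6.   16.6 -33.8 105.9  32.1  40.6 -50.2] Fseat [-0.2  0.1  0.2]
tilt 25.856164708400236 az 178.47013100626873
tool x angle in seat 90.28732486450542 tool z in seat [-0.073  0.027 -0.997] TCP in seat [  2.1 119.4  53.3]
```

Call:
send_rows(
  deltas=[
    {"dp": [0.003,0,0.01],"roll": 0,"claw": 0.6},
    {"dp": [0.001,0,0.01],"roll": 0,"claw": 0.3},
    {"dp": [0,0,0.008],"roll": 0,"claw": 0.3},
    {"dp": [0,0,0.003],"roll": 0,"claw": 0.2},
  ],
)

```text
t: 23.6
eef_pos: [610.6, 160.6, 150.4]
orientation: [154.3, -1.2, 85.9]
ft_force: [0.2, 0.1, -0.1]
opening: 51.2
```

```bash
python3 k.py
```

```text
knob_in in tool [-14.1   1.3   0.1]
knob_out in tool [-0.1  1.4  0.5]
seat in tool [-124.5    2.    15.1]
tip in tool [-123.4   -1.3  -28.7]
23.6 [610.6 160.6 150.4] [154.3  -1.2  85.9] F [ 0.2  0.1 -0.1] M [ 0.04  0.51 -0.01] 51.206403704977646 [  3.7  20.4 -31.7 105.9  36.3  38.  -54. ] Fseat [ 0.1  0.1 -0.2]
tilt 25.722302942123093 az 178.3816176511864
tool x angle in seat 90.23512548892185 tool z in seat [-0.075  0.026 -0.997] TCP in seat [ -1.4 124.1  18.6]
```

Call:
send_rows(
  deltas=[
    {"dp": [0,0.001,0.004],"roll": 0,"claw": -0.4},
    {"dp": [0,0,0],"roll": 0,"claw": -1},
    {"dp": [0,0,0],"roll": 0,"claw": -1},
    {"dp": [0,0,0],"roll": 0,"claw": -1},
  ],
  grip_force=60,
)

```text
t: 24.0
eef_pos: [614.5, 160.5, 147.2]
orientation: [154.2, -1.3, 85.8]
ft_force: [2.3, 0.1, -2.1]
opening: 20.3
```

Call:
send_rows(
  deltas=[
    {"dp": [-0.007,0,0],"roll": 0,"claw": -1},
    {"dp": [-0.008,0,0],"roll": 0,"claw": -1},
    {"dp": [-0.008,0,0],"roll": 0,"claw": -1},
    {"dp": [-0.008,0,0],"roll": 0,"claw": -1},
    {"dp": [-0.008,0,0],"roll": 0,"claw": -1},
  ],
)

```text
t: 24.5
eef_pos: [612.9, 146.6, 147.5]
orientation: [153.7, -3.5, 87.4]
ft_force: [11.5, 13.5, -13.1]
opening: 20.2
```

```bash
python3 k.py
```

```text
knob_in in tool [-0.  -0.5 -3.7]
knob_out in tool [13.9 -0.3 -2.7]
seat in tool [-111.1   -0.6    6.2]
tip in tool [-107.8   -3.5  -37.6]
24.5 [612.9 146.6 147.5] [153.7  -3.5  87.4] F [ 11.5  13.5 -13.1] M [ 2.17 -0.1   0.6 ] 20.217165443416757 [  8.6  19.8 -33.2 107.8  33.7  33.7 -48.9] Fseat [  2.4  14.5 -16.4]
tilt 26.5308210499927 az -175.66885840371802
tool x angle in seat 90.41030396944316 tool z in seat [-0.066  0.073 -0.995] TCP in seat [  0.3 110.3  14.3]
```

Call:
send_rows(
  deltas=[
    {"dp": [-0.012,0,-0.002],"roll": 0,"claw": -1},
    {"dp": [-0.012,0,-0.002],"roll": 0,"claw": -1},
  ],
)

```text
t: 24.7
eef_pos: [612.1, 145.9, 149.1]
orientation: [153.1, -5.4, 88.9]
ft_force: [18.2, 19.3, -21.4]
opening: 19.8
```

```bash
python3 k.py|tail -3
```

```text
24.7 [612.1 145.9 149.1] [153.1  -5.4  88.9] F [ 18.2  19.3 -21.4] M [ 2.97 -0.27  1.35] 19.836435588377668 [ 12.   19.4 -35.2 109.   30.9  30.9 -44.6] Fseat [  3.5  20.9 -26.7]
tilt 27.396577562020276 az -170.463639335541
tool x angle in seat 90.76331971971636 tool z in seat [-0.058  0.116 -0.992] TCP in seat [  0.4 109.5  16. ]
```

Call:
send_rows(
  deltas=[
    {"dp": [-0.002,0,0],"roll": 0,"claw": -0.2},
    {"dp": [0,0,0],"roll": 0,"claw": 0.2},
    {"dp": [0.001,0,0],"roll": 0,"claw": 0.6},
    {"dp": [0.001,0,-0.01],"roll": 0,"claw": 0.6},
    {"dp": [0.002,0,-0.03],"roll": 0,"claw": 1},
  ],
)

```text
t: 25.2
eef_pos: [590.5, 144.6, 181.5]
orientation: [153.6, -5.4, 89.0]
ft_force: [-0.4, -1.3, 0.7]
opening: 80.3
```

```bash
python3 k.py|tail -4
```

```text
tip in tool [-106.9    0.2   -1.8]
25.2 [590.5 144.6 181.5] [153.6  -5.4  89. ] F [-0.4 -1.3  0.7] M [-0.09  0.44  0.04] 80.2910311482055 [ 15.8  15.1 -38.9 109.1  25.2  34.6 -39.9] Fseat [ 0.1 -1.3  0.7]
tilt 26.860634456213933 az -170.26456582455688
tool x angle in seat 90.86633440535753 tool z in seat [-0.068  0.116 -0.991] TCP in seat [ -1.9 106.4  54.8]
```

Call:
send_rows(
  deltas=[
    {"dp": [0.005,0,-0.04],"roll": 0,"claw": 1},
    {"dp": [0.005,0,-0.04],"roll": 0,"claw": 1},
    {"dp": [0.005,0,-0.03],"roll": 0,"claw": 1},
    {"dp": [0,0,-0.01],"roll": 0,"claw": 1},
    {"dp": [0,0,0],"roll": 0,"claw": 1},
  ],
)

```text
t: 25.7
eef_pos: [533.9, 151.2, 302.4]
orientation: [153.0, -5.1, 89.1]
ft_force: [-0.4, -0.2, 0.1]
opening: 85.3
```

```bash
python3 k.py|tail -3;python3 - <<'E'
from h import *
s=st();im=bot.read_camera('wrist');cv2.imwrite('pics/w10.png',im[:,:,::-1])
print([(round(d['p'],2),np.round(d['position']).tolist()) for d in bot.search_frame('wrist','knob')])
C=cam('wrist',s);R=seat_R(174.9);S=np.array([610,36.1,135])
for n,q in [('knob in',(0,110,18)),('knob out',(0,124,18)),('outer face in',(0,121,18)),('outer face out',(0,135,18)),('pin tip in',(0,52,18)),('bracket',(0,87,18))]:print(n,proj(C,S+R@np.array(q,float))[0].round(1))
o=[]
for c in ('side','scene'):
    im2=bot.read_camera(c);u,v=proj(cam(c),S+R@np.array([0,50.,0]))[0].astype(int);o.append(cv2.resize(im2[v-40:v+30,u-52:u+53,::-1],(395,263),interpolation=cv2.INTER_CUBIC))
cv2.imwrite('pics/m10.png',np.vstack([np.hstack(o),cv2.resize(im[110:310,100:570,::-1],(790,336),interpolation=cv2.INTER_CUBIC)]))
E
```

```text
25.7 [533.9 151.2 302.4] [153.   -5.1  89.1] F [-0.4 -0.2  0.1] M [-0.05  0.54 -0.  ] 85.34160179356651 [ 24.1   0.3 -44.8 104.9   7.5  48.1 -26.4] Fseat [-0.3 -0.3  0.3]
tilt 27.441705721769523 az -171.0637441196425
tool x angle in seat 91.10482691921825 tool z in seat [-0.057  0.112 -0.992] TCP in seat [  9.2 107.9 188. ]
[]
knob in [317.5 199.9]
knob out [317.8 186.3]
outer face in [317.8 189.2]
outer face out [318.1 175.5]
pin tip in [316.1 254.4]
bracket [316.9 221.8]
```

View pics/m10.png

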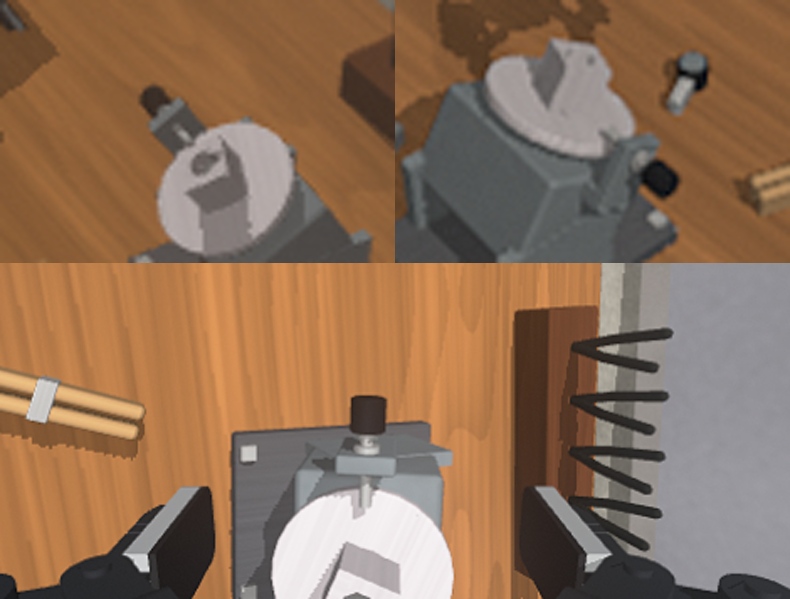

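The knob's outer end is at row 189.2 against 189.2 predicted for fully in (175.5 for out). The pin lies over the disc's rim, the disc is home, and the gripper is clear.

```bash
python3 -c "
from h import *
print(bot.sign_off(), st()['t'])"
```

```text
the job is handed in; nothing more can be done
the job is handed in; nothing more can be done
```

The aluminium lap is on the spindle, boss outwards and fully home on the flange. The retaining knob is pushed in with its pin over the disc. I let go of everything and handed the job in at about 26 s of the 72 s allowed.

- **Knob out:** I pulled it about 14.5 mm. Pulling harder (about 13 N) moved it no further, so it was at its stop.
- **Lap on:** I estimated the key from two camera views at about −22° from the seat's x and turned the lap to match before lowering it. It passed the key with no noticeable force, so no search by feel was needed. First contact came near the flange.
- **Tilting the tool:** moves can only turn the tool about its own axis. I got the 30° lean by driving the arm up against joint 6's range limit. That joint read at most about 116.45–116.5° against its limit of 116.49°, and joint 2 read −16.9° against −16.99°. No reading I took clearly passed a limit, but the margin was very small.
- **Knob in:** I pushed it back 14 mm, and it then held against about 21 N.

**Last checks:**
- **Lap:** after I released it, its outline was within about 2 px of the model for a seated lap. A lap resting on the key would look about 8 px wider.
- **Knob:** its end face matched the fully-in position to within about a pixel, and the pin was over the rim.
- **Robot:** the force readings were near zero with the gripper clear.
- **Failed or not checked:** the trained network did not find the knob in the last picture, so I read its position from the image. I did not measure the six things to be left alone again. The arm never went near them, and those that show in the last pictures look undisturbed.

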